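# Press window seals home under a sprung clamp arm

## Robot

A 7-joint arm with a two-finger parallel gripper is mounted at the origin on a cart in front of the work surface, level with it; the furniture and walls round the work are solid. World frame = base frame: x ahead of the robot, y to its left, z up, the work surface at z = 0. Lengths are in m, angles in rad, forces in N, time in s.
With the tool pointing down it reaches from about 0.4 to 0.875 m from the base axis. Payload 19.3 kg.
Tool frame: the origin (TCP) lies at the very end of the fingers, on their centre line; the grasp point (between the pads) lies 19 mm behind it; z points along the fingers, y is the line along which they close (so a half turn about z gives the same grasp; the last joint's range is limited). The gripper opens to 85 mm and grips with 20 to 120 N. Pads are 22 mm wide; open, the fingers measure 114 mm over their backs; the gripper's body (76 mm by 85 mm) begins 54 mm behind the grasp point. The pads swing forward as they close: fully open they stand 13 mm farther back than shut.
Start: joints at [-1.37, 0.521, -0.036, 1.599, 0.021, 1.021, -0.113], TCP at [0.167, 0.602, 0.231] pointing down, gripper open.
Joint ranges: [-2.91, 2.91], [-0.3, 2.13], [-1.5, 1.42], [0.17, 2.43], [-1.26, 4.41], [0.16, 1.93], [-2.52, 2.52]. Speed limits (rad/s): [1.89, 1.89, 2.39, 2.39, 3.01, 3.01, 3.01].

## Interface

Orientations are given as [roll, pitch, yaw] about the fixed x, y, z axes, in that order (R = Rz(yaw) Ry(pitch) Rx(roll)).
In Python, from workcell import bot gives the robot as it stands.
- The arm moves only by the tool carry_out, never from a script. Its argument "rows" is a list that holds one entry, the list of rows, each a list of 4 numbers: the shift along the tool's x, y, z in m, then the turn about the tool's z in degrees. In form: [[[x, y, z, twist], ...]]. A call has 1 to 12 rows; each row is the pose to reach, as a shift and turn from the pose commanded when the call began, along the tool's axes at that moment; what a row does not reach only later rows make up. A row lasts 1/12 s, in which the tool goes at most 41.7 mm and 7.16 degrees, less where a joint would pass 70% of its speed; a pose out of reach is approached as far as the arm can. A call with a gripper value outside its range is refused whole. "grip" is the finger opening in m, from 0 to 0.0854, set as the call begins (left out, the last holds). The fingers move at their own pace and stop on an object; "grip_force" is the grip in N (left out, the last holds). Time passes only in rows, so rows that repeat a pose let the fingers close. It gives the time, the measured TCP pose, the force, the opening and the grip force at its end, in the units of the state.
- bot.observe(): the state, without advancing time (a new reading comes with each control period).
- bot.grab_frame(name): name is "scene" or "top" or "wrist"; returns a dict with "pixels" (400x640x3 uint8, red, green, blue), "K" (3x3 intrinsics, pixels), "k1" (the pictures are not rectified: a ray, as slopes to the right and down, at radius r is drawn at 1 + k1 r^2 times it, then the intrinsics apply), "pose" (4x4, takes a point from camera to world coordinates). Camera axes: x right, y down, z forward; pixel columns grow to the right and rows downward; lengths in m; the calibration is good to about 2 mm. A picture is of the moment at which its call begins. There is no depth.
- bot.job_done(): hands the job in; it is judged then, once.
Trained networks look in a picture, given as the dict that the camera call returned (one of the last four; its "shot" number tells which), for a name from the list of things; names that differ only in an ending like _2 or _b are one class to them, and where a whole thing is asked for, a point or a joint stands for the part that bears it (a point fixed in the world has none). Each returns a list of dicts, best first, with "conf" (0 to 1); they miss things now and then, are a little off and sometimes report something else, mostly with a low value. They report only what shows in the picture. A call takes as long as a camera call. They do not tell look-alikes from the thing itself.
- bot.look_for(picture, label): "position" ([column, row] in pixels, amid what is visible of it).
- bot.regions_of(picture, label): "region" (400x640 bool, what is visible of it) and "position" ([column, row] in pixels, amid what is visible of it).
- bot.spot_point(picture, label): "position" ([column, row] in pixels: a listed point, or the origin of a listed thing).
The state is a dict: "clock": time; "qpos": joint angles; "qd": joint speeds; "joint_efforts": joint torques, N m; "position": TCP position; "tool_rot": TCP orientation; "force": force on the tool from outside, world axes, zero at the start; "moment": the same for the moment, N m; "grip_width": finger opening in m; "finger_force": force on a finger pad.
Only numpy, scipy, OpenCV 4.12 (cv2) and the standard library are available. Lean on these libraries where they do the work, as an engineer would, in place of code of your own. Each camera call takes 0.05 s, during which the arm holds its last target. There are 200 camera calls.

## Task

Lay every window frame from the sloping rack rim down in a pocket of the bench press, one to a pocket, fully seated. Then swing the sprung press arm all the way down onto the frames by its handle, keep it down for two seconds and let it rise slowly all the way back up, never letting it spring up. Finally lay all the frames flat in the white tray, still rim down and not stacked, and leave the other things on the table where they are.

Things in the scene. Friction and masses are not known exactly. Their poses are not given: they have to be found in the camera images.
- frame0: one of up to three identical aluminium window frames (absent: None): flange 80 (x) x 60 (y) x 10 mm; on one face a raised rim 54 x 34 mm, 12 mm tall, chamfered 2 mm; other face plain with a flush dark window. Origin: centre of the rim's free face; +z from rim to plain face: rim at z 0 to 12 mm, flange 12 to 22; z up = rim down. 0.12 kg
- frame1: a window frame like frame0. In the rack each stands on a short edge, +x end up, leaning 30 degrees from vertical with the rim on the under side; origin 56 mm above the rack's. Grasp it across the 60 mm width, on the flange edges (along its y)
- frame2: a window frame like frame0. Seated in a pocket its origin is 38 mm above the table and its plain face 60 mm; it may lie either way round, long side along the press's x
- press: fixed grey bench press; origin on the table under the middle pocket; x from its front (robot side) to the hinge at the back, y along the row of pockets. Base plate 260 mm wide, x = -78 to +148 mm, 12 mm thick. Three nest blocks 74 (x) x 50 (y) mm, 50 mm high, at y = -90, 0, 90 mm, with the pockets. Hinge towers 94 mm high at x = 130, y = -66 and 66 mm
- pocket0 (a point): centre of the floor of the pocket at y = -90 mm of the press, 36 mm above the table; axes as the press's. The pocket is 58 (x) x 38 (y) mm, 14 mm deep (2 mm play round a rim); the flange rests on the block's top and overhangs it 5 mm at each side in y
- pocket1 (a point): centre of the floor of the pocket at y = 0 mm of the press, 36 mm above the table; axes as the press's. The pocket is 58 (x) x 38 (y) mm, 14 mm deep (2 mm play round a rim); the flange rests on the block's top and overhangs it 5 mm at each side in y
- pocket2 (a point): centre of the floor of the pocket at y = 90 mm of the press, 36 mm above the table; axes as the press's. The pocket is 58 (x) x 38 (y) mm, 14 mm deep (2 mm play round a rim); the flange rests on the block's top and overhangs it 5 mm at each side in y
- press_hinge (a point): middle of the press arm's hinge axis, along the press's y, 75 mm above the table, 130 mm behind the pocket row. The arm: two rails 10 mm wide at y = -45 and 45 mm from hinge to handle, and a rubber-faced cross bar 26 x 250 mm, 130 mm from the hinge, that presses the frames
- press_handle (a point): middle of the arm's handle: a black round bar, 14 mm thick, 80 mm clear between the rails, along the press's y, 215 mm from the hinge axis. It can be pinched from above, one finger on its robot side and one behind. At angle q it is 215*cos(1.2-q) mm in front of the hinge axis (press -x) and 215*sin(1.2-q) mm above it
- press_arm (a joint): angle of the press arm, rad: 0 fully up at its stop (1.2 rad above level; the handle 275 mm above the table), grows as it comes down, 1.2 level at its end stop; the bar meets seated frames at about 1.17 (a frame lying rim up stops it near 1.08). A spring lifts it: about 2 N at the handle near the top, 8 N near the bottom; let go, it flies up
- frame_rack: fixed grey rack, base 240 x 90 mm; origin under the middle slot, on the left table, whose top (left of y = 275 mm) is 3.5 mm higher; slots at x = -65, 0, 65 mm, one may be empty. The frames lean with their top edges toward rack +x against two prongs within 28 mm of the centre line, leaving room for fingers beside the 60 mm flange; the rims look toward +x and down
- tray: loose shallow white tray, 290 (x) x 130 (y) mm, rim 14 mm high, walls and floor 4 mm; origin at the centre of its underside; 0.6 kg. A frame lying rim down in it has its origin 4 mm above the tray's
- screwdriver: orange-handled screwdriver, 25x197x22 mm, lying behind the press; not part of the job, to be left alone
- yellow_marker: yellow marker with black cap, 13x102x14 mm, lying on the table; not part of the job, to be left alone
- dropper_bottle: small amber dropper bottle, 32 mm across, 102 mm tall, standing behind the work; not part of the job, to be left alone
- eye_loupe: black tapered eye loupe, 39 mm across, 40 mm high, standing in front of the press; not part of the job, to be left alone
- domed_case: small black domed zip case, 80x118x42 mm, behind the work; not part of the job, to be left alone
Not all that is in view belongs to the job. Leave any blue look-alike of the frame0 alone.

How it is judged:
By the outcome, as a careful person would: the job done as asked, in the order asked, and still so for the second after the job is handed in, with the robot touching nothing.
Of frame0, frame1, frame2 only 2 to 3 are there at a start; the rules pass over those that are not, and their reading is None.
At some moment in a run one of tray may be knocked a few centimetres aside while the robot is not near it.
It also fails if it takes over 210 s, if anything falls off the work surface, if the arm or the gripper's body presses on something with over 40 N, if the wrist force passes 120 N, or if a joint passes its speed limit or range.

## Working session

There is one attempt and no reset: what is moved stays moved. The work goes in short steps, Python scripts to look and compute and a tool call to move; the robot and the scene stay as the last step left them, time stands still between calls to the robot, and variables do not carry over. Pictures are saved under pics/ and viewed, at most 14 in all, crops included, and the job is handed in when it is done.

Besides the shell and the picture viewer there is one more tool, called after ">>>" by a JSON object that holds its "api" and its "payload". carry_out: Moves the arm, as the interface text tells. Its arguments: {"type":"object","properties":{"rows":{"type":"array","items":{"type":"array","items":{"type":"array","items":{"type":"number"}}}},"grip":{"type":"number"},"grip_force":{"type":"number"}},"required":["rows"]}

```bash
mkdir -p pics; cat > h.py <<'E'
import numpy as np, cv2
from workcell import bot
from scipy.spatial.transform import Rotation as R
def rd(n): return eval(n)
def ray(f,px):
    K=f["K"]; d=np.array([(px[0]-K[0][2])/K[0][0],(px[1]-K[1][2])/K[1][1]])
    u=d.copy()
    for _ in range(20): u=d/(1+f["k1"]*(u@u))
    P=np.array(f["pose"]); v=P[:3,:3]@np.array([u[0],u[1],1]); return P[:3,3],v
def onz(f,px,z):
    o,v=ray(f,px); return o+v*(z-o[2])/v[2]
def proj(f,p):
    P=np.array(f["pose"]); c=P[:3,:3].T@(np.array(p)-P[:3,3]); u=c[:2]/c[2]; u=u*(1+f["k1"]*(u@u)); K=np.array(f["K"]); return np.array([K[0,0]*u[0]+K[0,2],K[1,1]*u[1]+K[1,2]])
def tri(a,pa,b,pb):
    o1,v1=ray(a,pa);o2,v2=ray(b,pb);A=np.stack([v1,-v2],1);s=np.linalg.lstsq(A,o2-o1,rcond=None)[0]
    x,y=o1+v1*s[0],o2+v2*s[1]; return (x+y)/2,np.linalg.norm(x-y)
def save(f,n,crop=None,k=1):
    im=f["pixels"][:,:,::-1]
    if crop: im=im[crop[1]:crop[3],crop[0]:crop[2]]
    cv2.imwrite("pics/"+n+".png",cv2.resize(im,None,fx=k,fy=k,interpolation=cv2.INTER_CUBIC))
E
python3 - <<'E'
from h import *
np.set_printoptions(precision=3,suppress=True)
s=bot.observe(); print({k:np.round(v,3) for k,v in s.items()})
a=bot.grab_frame("scene");b=bot.grab_frame("top");save(a,"scene0");save(b,"top0")
print(a["pose"],b["pose"],a["K"],b["K"])
for l in ["frame0","pocket0","pocket1","pocket2","press","press_handle","press_hinge","frame_rack","tray"]:
    for n,f in (("s",a),("t",b)):
        print(l,n,[(np.round(d["position"]),round(d["conf"],2)) for d in bot.spot_point(f,l)][:6])
E
```

```text
{'clock': np.float64(0.0), 'qpos': array([-1.37 ,  0.522, -0.036,  1.6  ,  0.021,  1.021, -0.113]), 'qd': array([-0.001,  0.   , -0.   ,  0.   ,  0.   ,  0.001, -0.   ]), 'joint_efforts': array([ -0.001, -92.708,   1.98 , -36.996,   0.018,   0.008,   0.   ]), 'position': array([0.167, 0.602, 0.231]), 'tool_rot': array([-3.14 ,  0.   ,  2.871]), 'force': array([-0.317, -0.233, -0.525]), 'moment': array([-0.018, -0.034,  0.046]), 'finger_force': np.float64(0.0), 'grip_width': np.float64(0.085)}
[[ 0.52  -0.436  0.734 -0.535]
 [-0.854 -0.247  0.459 -0.546]
 [-0.019 -0.866 -0.501  0.953]
 [ 0.     0.     0.     1.   ]] [[-0.004 -0.977  0.215  0.259]
 [-1.     0.005  0.     0.161]
 [-0.001 -0.215 -0.977  1.659]
 [ 0.     0.     0.     1.   ]] [[424.662   0.    316.357]
 [  0.    424.662 204.031]
 [  0.      0.      1.   ]] [[376.027   0.    316.977]
 [  0.    376.027 197.319]
 [  0.      0.      1.   ]]
frame0 s [(array([254., 227.]), 0.55), (array([254., 218.]), 0.43)]
frame0 t [(array([250., 208.]), 0.75), (array([192., 252.]), 0.59)]
pocket0 s [(array([348., 250.]), 0.66), (array([394.
[... 421 characters left out ...]
, 250.]), 0.66), (array([394., 271.]), 0.61), (array([374., 258.]), 0.55), (array([256., 239.]), 0.33)]
pocket2 t [(array([351., 204.]), 0.93), (array([388., 204.]), 0.87), (array([368., 205.]), 0.79)]
press s [(array([366., 303.]), 0.18)]
press t [(array([371., 205.]), 0.91), (array([251., 208.]), 0.66)]
press_handle s [(array([375., 189.]), 0.75)]
press_handle t [(array([377., 182.]), 0.72)]
press_hinge s [(array([391., 235.]), 0.64)]
press_hinge t [(array([374., 175.]), 0.92)]
frame_rack s [(array([257., 239.]), 0.5), (array([445., 306.]), 0.39)]
frame_rack t [(array([266., 224.]), 0.8)]
tray s [(array([444., 305.]), 0.92)]
tray t [(array([437., 218.]), 0.61), (array([251., 209.]), 0.24)]
```

View pics/scene0.png

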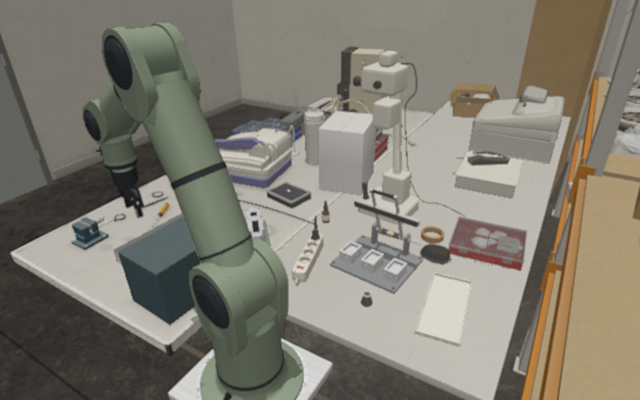

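View pics/top0.png

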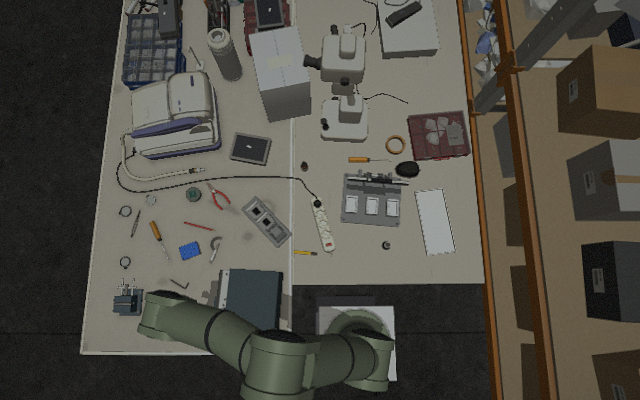

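The scene view has the rack hidden behind the arm. The press is at about (374,258), the tray at (444,305), and the handle at (385,210). The top view shows the rack at (266,222), the blue look-alike at (190,252), the press at (371,203) and the tray at (435,221).

```bash
python3 - <<'E'
from h import *
np.set_printoptions(precision=3,suppress=True)
b=bot.grab_frame("top");a=bot.grab_frame("scene")
c=cv2.resize(b["pixels"][185:265,225:305,::-1],(560,560),interpolation=cv2.INTER_CUBIC);cv2.imwrite("pics/rack0.png",c)
for n,px in (("p",(351,204)),("p",(368,205)),("p",(388,204))): print(n,onz(b,px,.036))
for n,px in (("p",(348,250)),("p",(374,258)),("p",(394,271))): print(n,onz(a,px,.036))
print("rack",onz(b,(266,224),.0035),"tray",onz(b,(437,218),0),onz(a,(444,305),0))
print("handle",tri(b,(377,182),a,(375,189)),"hinge",tri(b,(374,175),a,(391,235)))
for f in (a,b):
  for l in ("tray","press"):
    for r in bot.regions_of(f,l)[:1]:
      m=r["region"].astype(np.uint8); cs=max(cv2.findContours(m,0,2)[0],key=cv2.contourArea)
      q=cv2.boxPoints(cv2.minAreaRect(cs)); print(l,r["conf"],q.round(),[onz(f,p,.014 if l=="tray" else .012)[:2].round(3) for p in q])
E
```

```text
p [0.586 0.012 0.036]
p [ 0.581 -0.063  0.036]
p [ 0.585 -0.151  0.036]
p [0.583 0.021 0.036]
p [ 0.586 -0.081  0.036]
p [ 0.554 -0.169  0.036]
rack [0.504 0.389 0.004] tray [ 0.528 -0.375  0.   ] [ 0.518 -0.356  0.   ]
handle (array([ 0.616, -0.061,  0.293]), np.float64(0.00767287678468327)) hinge (array([ 0.711, -0.09 ,  0.063]), np.float64(0.0006114733943949389))
tray 0.62 [[414. 336.]
 [430. 270.]
 [477. 282.]
 [460. 348.]] [array([ 0.336, -0.321]), array([ 0.647, -0.266]), array([ 0.665, -0.42 ]), array([ 0.36 , -0.448])]
press 0.67 [[328. 269.]
 [361. 182.]
 [441. 212.]
 [408. 299.]] [array([0.48 , 0.044]), array([1.132, 0.239]), array([ 1.047, -0.181]), array([ 0.477, -0.252])]
tray 0.79 [[413. 192.]
 [443. 186.]
 [456. 251.]
 [426. 257.]] [array([ 0.646, -0.271]), array([ 0.674, -0.407]), array([ 0.379, -0.443]), array([ 0.354, -0.312])]
press 0.9 [[339. 223.]
 [342. 168.]
 [409. 172.]
 [405. 227.]] [array([0.506, 0.064]), array([0.758, 0.045]), array([ 0.738, -0.257]), array([ 0.488, -0.229])]
```

View pics/rack0.png

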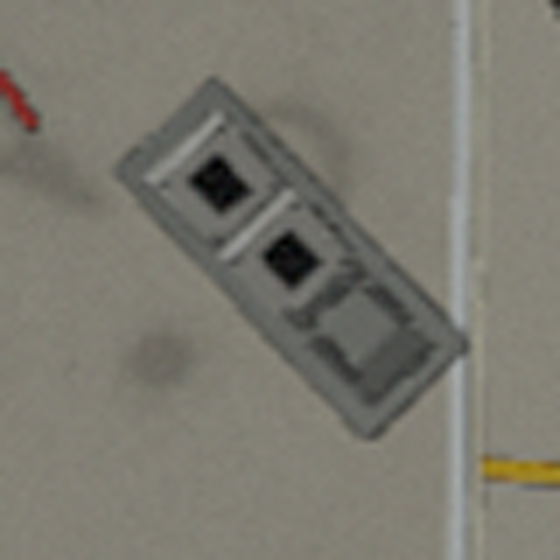

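Two frames are in the rack, with windows at about (220,182) and (290,258) in the crop and a third, empty slot at (365,330). What could be mistaken for a frame: the blue block at (190,252), the black pad at (250,148) and the power strip. The rack's own two frames are the right ones. I'll move above the rack for a close check.

```bash
cat >> h.py <<'E'
def delta(p,yaw,s=None):
    s=s or bot.observe(); Rt=R.from_euler("xyz",s["tool_rot"]).as_matrix()
    d=Rt.T@(np.array(p)-s["position"]); t=-(np.degrees(yaw-s["tool_rot"][2])); t=(t+180)%360-180
    return d.round(4),round(float(t),2)
E
python3 - <<'E'
from h import *
print(delta([.47,.36,.33],np.radians(43)))
E
```

```text
(array([-0.3566, -0.1524, -0.0987]), 121.48)
```

>>> {"api": "carry_out", "payload": {"rows": [[[0,0,-0.04,0],[0,0,-0.08,0],[0,0,-0.1,0],[-0.03,-0.013,-0.1,7],[-0.065,-0.028,-0.1,14],[-0.1,-0.043,-0.1,21],[-0.135,-0.058,-0.1,28],[-0.17,-0.073,-0.1,35],[-0.205,-0.088,-0.1,42],[-0.24,-0.103,-0.1,49],[-0.275,-0.118,-0.1,56],[-0.31,-0.133,-0.1,63]]]}}

```text
clock: 2.3
position: [0.4315, 0.3897, 0.3316]
tool_rot: [3.141, -0.0, 1.765]
force: [-0.2, 0.8, -0.6]
grip_width: 0.0851
finger_force: 0.0
```

```bash
python3 - <<'E'
from h import *
print(delta([.47,.36,.33],np.radians(43)))
E
```

```text
(array([-0.0366,  0.032 ,  0.0016]), 58.15)
```

>>> {"api": "carry_out", "payload": {"rows": [[[-0.02,0.02,0,7],[-0.036,0.032,0,14],[-0.036,0.032,0,21],[-0.036,0.032,0,28],[-0.036,0.032,0,35],[-0.036,0.032,0,42],[-0.036,0.032,0,49],[-0.036,0.032,0,56],[-0.036,0.032,0,58],[-0.036,0.032,0,58]]]}}

```text
clock: 3.13
position: [0.4687, 0.3624, 0.3312]
tool_rot: [3.141, 0.0, 0.757]
force: [0.1, -0.7, -0.2]
grip_width: 0.0859
finger_force: 0.0
```

```bash
python3 - <<'E'
from h import *
np.set_printoptions(precision=3,suppress=True)
f=bot.grab_frame("wrist");save(f,"w1"); print(bot.observe()["position"],f["pose"],f["K"][0])
for l in ("frame0","frame_rack"):
    print(l,[(d["position"],d["conf"]) for d in bot.spot_point(f,l)])
for r in bot.regions_of(f,"frame0"):
    m=r["region"].astype(np.uint8); print(r["conf"],r["position"],cv2.boxPoints(cv2.minAreaRect(max(cv2.findContours(m,0,2)[0],key=cv2.contourArea))).round())
E
```

```text
[0.469 0.362 0.331] [[ 0.686 -0.696 -0.213  0.523]
 [-0.727 -0.656 -0.201  0.413]
 [-0.     0.292 -0.956  0.474]
 [ 0.     0.     0.     1.   ]] [335.74   0.   317.73]
frame0 [([327.8, 115.3], 0.94), ([70.3, 11.2], 0.68), ([323.2, 56.5], 0.67)]
frame_rack [([325.6, 111.3], 0.91)]
0.86 [65.4, 15.7] [[ 22.  31.]
 [ 32. -15.]
 [100.   0.]
 [ 90.  46.]]
0.61 [325.4, 123.8] [[299. 104.]
 [354. 104.]
 [354. 143.]
 [299. 143.]]
0.61 [323.9, 67.7] [[298.  42.]
 [356.  42.]
 [356.  92.]
 [298.  92.]]
```

View pics/w1.png

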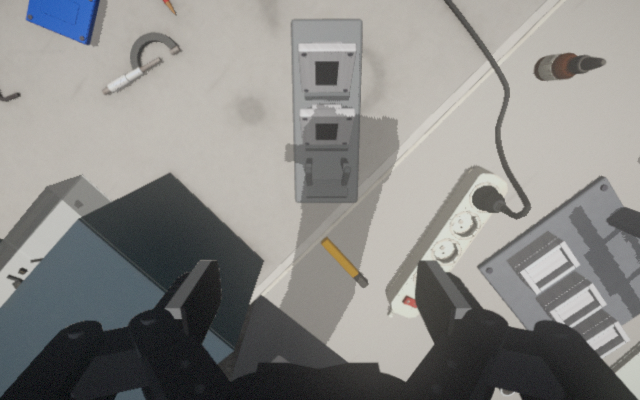

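The wrist view shows the rack base corners at about (291,19), (362,19), (357,203) and (296,203). Frames sit at (327,70) and (327,125), with the empty slot at (327,175). The blue look-alike is clearly apart at (65,15).

```bash
python3 - <<'E'
from h import *
np.set_printoptions(precision=4,suppress=True)
f=bot.grab_frame("wrist")
for z in (.0035,.0135):
    c=[onz(f,p,z) for p in ((291,19),(362,19),(357,203),(296,203))]; c=np.array(c)
    print(z,c.mean(0), np.linalg.norm(c[0]-c[1]),np.linalg.norm(c[2]-c[3]),np.linalg.norm(c[0]-c[3]), np.degrees(np.arctan2(*((c[0]+c[1]-c[2]-c[3])[[1,0]]))))
l,r=onz(f,(299,51),.105),onz(f,(355,51),.105); print("A top plain edge",l,r,np.linalg.norm(l-r),(l+r)/2)
l,r=onz(f,(302,113),.105),onz(f,(353,113),.105); print("B",l,r,np.linalg.norm(l-r),(l+r)/2)
print([onz(f,p,.0735) for p in ((326.5,72),(326.5,132))])
g=f["pixels"][20:160,280:380,::-1];cv2.imwrite("pics/w1c.png",cv2.resize(g,(500,700)[0:2],interpolation=cv2.INTER_CUBIC)[:600])
E
```

```text
0.0035 [0.5144 0.3882 0.0035] 0.0901917991605167 0.08959769021171468 0.2446277313541269 43.93099123564161
0.0135 [0.5145 0.3887 0.0135] 0.08827649914848182 0.0876950066114533 0.23943285220582708 43.930991235641585
A top plain edge [0.5446 0.4597 0.105 ] [0.5839 0.4184 0.105 ] 0.05705396194505981 [0.5642 0.4391 0.105 ]
B [0.5015 0.4157 0.105 ] [0.539  0.3762 0.105 ] 0.054436256362965105 [0.5203 0.396  0.105 ]
[array([0.5515, 0.4264, 0.0735]), array([0.5036, 0.3803, 0.0735])]
```

View pics/w1c.png

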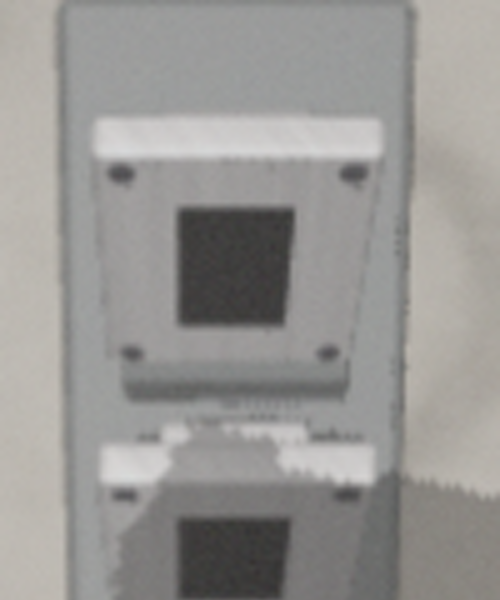

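```bash
python3 - <<'E'
from h import *
print(delta([.5523,.4263,.052],np.radians(43.9)),delta([.5523,.4263,.13],np.radians(43.9)))
E
```

```text
(array([0.1047, 0.011 , 0.2793]), -0.35) (array([0.1047, 0.011 , 0.2013]), -0.35)
```

>>> {"api": "carry_out", "payload": {"rows": [[[0.035,0.004,0.02,0],[0.07,0.008,0.05,0],[0.105,0.011,0.09,0],[0.105,0.011,0.125,0],[0.105,0.011,0.15,0],[0.105,0.011,0.17,0],[0.105,0.011,0.17,0]]]}}

```text
clock: 3.97
position: [0.551, 0.4252, 0.1564]
tool_rot: [-3.141, 0.007, 0.759]
force: [0.0, 0.1, -0.5]
grip_width: 0.0855
finger_force: 0.0
```

```bash
python3 - <<'E'
from h import *
f=bot.grab_frame("wrist");save(f,"w2");s=bot.observe();print(s["position"],s["tool_rot"],f["pose"])
E
```

```text
[0.55197989 0.42579703 0.15957238] [-3.14156205  0.00342335  0.75929653] [[ 6.87852800e-01 -6.92583851e-01 -2.17223698e-01  6.06106204e-01]
 [-7.25849980e-01 -6.56565171e-01 -2.05095057e-01  4.76557810e-01]
 [-5.75990421e-04  2.98747026e-01 -9.54332166e-01  2.98943986e-01]
 [ 0.00000000e+00  0.00000000e+00  0.00000000e+00  1.00000000e+00]]
```

View pics/w2.png

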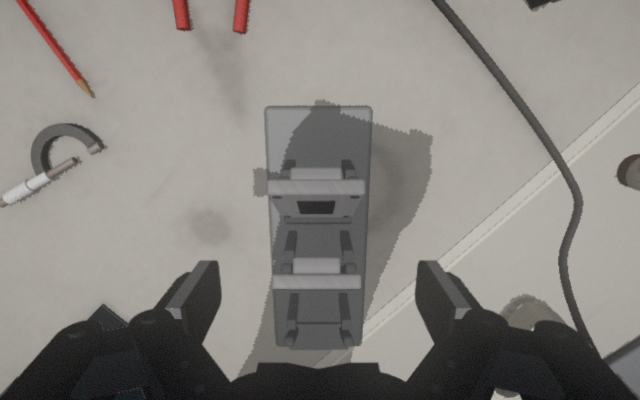

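The fingertips are centred at column 319. Frame A's top edge spans columns 268–365 at row 188, so it is well centred. Frame B is at row 282.

```bash
python3 - <<'E'
from h import *
f=bot.grab_frame("wrist")
u=np.array([np.cos(np.radians(43.93)),np.sin(np.radians(43.93))]);v=np.array([-u[1],u[0]])
for n,a,b in (("A",(268,195),(365,195)),("B",(272,290),(361,290))):
    l,r=onz(f,a,.105),onz(f,b,.105); m=(l+r)[:2]/2-[.5145,.3885]; print(n,np.linalg.norm(l-r),m@u,m@v, np.degrees(np.arctan2(*(l-r)[[1,0]])))
print(delta([.5523,.4263,.052],np.radians(43.9)))
E
```

```text
A 0.05936960611601223 0.0709879338209793 0.000898380026714491 133.45394635131936
B 0.05982939596780829 0.0045658468881053784 0.0015300218679332876 133.4651285223896
(array([-0.0004, -0.0004,  0.1098]), -0.41)
```

>>> {"api": "carry_out", "payload": {"rows": [[[0,0,0.04,0],[0.001,0,0.075,0],[0.001,0,0.1,0],[0.001,0,0.108,0],[0.001,0,0.108,0],[0.001,0,0.108,0]]]}}

```text
clock: 4.57
position: [0.5544, 0.4278, 0.0557]
tool_rot: [3.141, -0.003, 0.759]
force: [0.1, -0.9, 1.2]
grip_width: 0.0855
finger_force: 0.0
```

>>> {"api": "carry_out", "payload": {"rows": [[[0,0,0,0],[0,0,0,0],[0,0,0,0],[0,0,0,0],[0,0,0,0],[0,0,0,0],[0,0,0,0],[0,0,0,0]]], "grip": 0.05, "grip_force": 35}}

```text
clock: 5.23
position: [0.5541, 0.4279, 0.0555]
tool_rot: [-3.141, -0.003, 0.759]
force: [-2.1, -0.6, 11.4]
grip_width: 0.0597
finger_force: 35.7
```

>>> {"api": "carry_out", "payload": {"rows": [[[0,0,-0.005,0],[0,0,-0.02,0],[0,0,-0.05,0],[0,0,-0.085,0],[0,0,-0.12,0],[0,0,-0.15,0],[0,0,-0.17,0],[0,0,-0.17,0]]]}}

```text
clock: 5.9
position: [0.555, 0.4278, 0.2299]
tool_rot: [3.141, -0.007, 0.759]
force: [0.7, 0.2, -0.7]
grip_width: 0.0596
finger_force: 38.3
```

```bash
python3 - <<'E'
from h import *
f=bot.grab_frame("wrist");save(f,"w3");s=bot.observe();print(s["position"],s["tool_rot"])
print(delta([.44,.1,.20],np.radians(0)))
E
```

```text
[0.55420387 0.42755674 0.22711295] [ 3.14150328 -0.00467893  0.75874071]
(array([-0.3084,  0.1591,  0.0257]), 43.47)
```

View pics/w3.png

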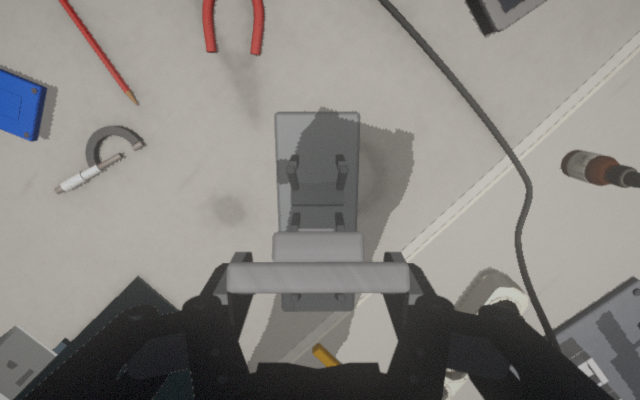

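Frame A is held at the flange edges and still leaning. I'll carry it to the clear table in front of the press to roll it flat.

>>> {"api": "carry_out", "payload": {"rows": [[[-0.02,0.011,0,5],[-0.05,0.028,0,10],[-0.085,0.047,0,15],[-0.12,0.067,0,20],[-0.155,0.086,0,25],[-0.19,0.106,0,30],[-0.225,0.125,0,35],[-0.26,0.145,0.01,40],[-0.295,0.164,0.03,43],[-0.33,0.184,0.05,43],[-0.365,0.203,0.08,43],[-0.391,0.218,0.1,43]]]}}

```text
clock: 6.95
position: [0.4205, 0.0057, 0.1276]
tool_rot: [-3.142, -0.0, 0.009]
force: [2.0, 0.6, -2.3]
grip_width: 0.0589
finger_force: 38.3
```

>>> {"api": "carry_out", "payload": {"rows": [[[0,0,0,0],[0,0,0,0],[0,0,0.02,0],[0,0,0.04,0],[0,0,0.06,0],[0,0,0.06,0],[0,0,0.06,0]]], "grip_force": 20}}

```text
clock: 7.53
position: [0.4217, 0.0074, 0.0684]
tool_rot: [-3.142, 0.001, 0.009]
force: [0.1, -0.8, -1.8]
grip_width: 0.0593
finger_force: 38.2
```

```bash
python3 - <<'E'
from h import *
f=bot.grab_frame("wrist");save(f,"w4");s=bot.observe();print(s["position"],s["tool_rot"])
print(bot.spot_point(f,"pocket0"),bot.spot_point(f,"frame0"))
E
```

```text
[0.42214904 0.00736422 0.0690181 ] [-3.14145564e+00 -2.33469027e-04  9.14772509e-03]
[] [{'position': [314.9, 240.2], 'conf': 0.96}]
```

View pics/w4.png

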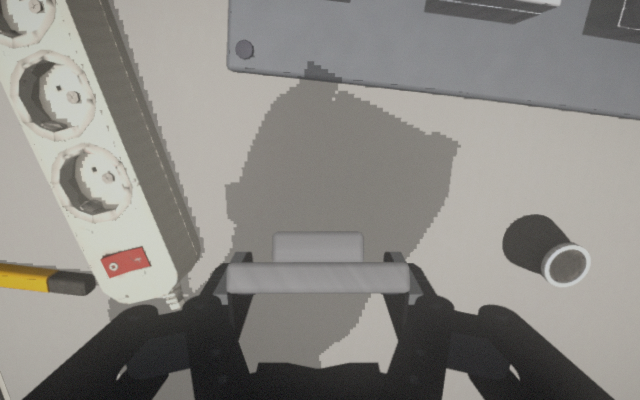

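The wrist view shows the frame held at (318,277) with clear table under it. The power strip is to the left, its end at (170,300), the loupe is right at (565,263), and the press plate's front edge runs from (228,70) to (640,118).

>>> {"api": "carry_out", "payload": {"rows": [[[0,0.005,0.01,0],[0,0.01,0.02,0],[0,0.01,0.03,0],[0,0.01,0.038,0],[0.004,0.01,0.043,0],[0.008,0.01,0.046,0],[0.012,0.01,0.049,0],[0.016,0.01,0.052,0],[0.02,0.01,0.055,0],[0.024,0.01,0.058,0],[0.028,0.01,0.06,0],[0.03,0.01,0.06,0]]], "grip": 0.05, "grip_force": 20}}

```text
clock: 8.68
position: [0.4521, -0.0026, 0.0085]
tool_rot: [-3.141, 0.001, 0.009]
force: [-5.2, -0.8, 7.3]
grip_width: 0.0595
finger_force: 38.7
```

>>> {"api": "carry_out", "payload": {"rows": [[[0,0,0.003,0],[0,0,0.004,0],[0,0,0.004,0],[0,0,0.004,0]]]}}

```text
clock: 9.02
position: [0.4545, -0.0027, 0.0054]
tool_rot: [-3.142, -0.005, 0.009]
force: [5.2, 1.1, 16.3]
grip_width: 0.0594
finger_force: 40.1
```

```bash
python3 - <<'E'
from h import *
f=bot.grab_frame("wrist");save(f,"w5");s=bot.observe();print(s["position"],s["tool_rot"],s["force"])
E
```

```text
[ 0.45450049 -0.00268124  0.00544505] [-3.14155886 -0.00454185  0.00874333] [ 4.47823238  1.09061769 15.61831306]
```

View pics/w5.png

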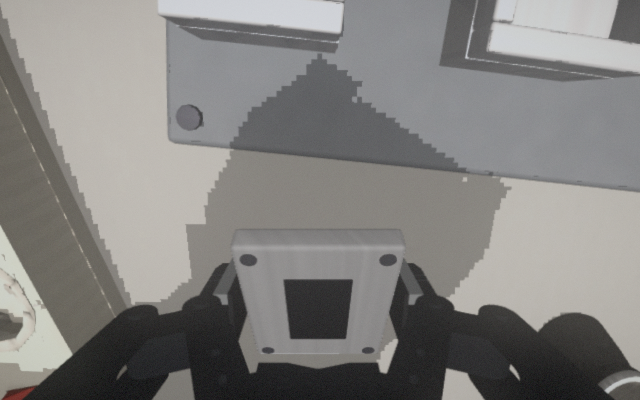

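The frame now lies flat, or nearly so, with its plain face up and window at (318,308). The press's front-left plate corner is at (168,140).

```bash
python3 - <<'E'
from h import *
np.set_printoptions(precision=4,suppress=True)
f=bot.grab_frame("wrist")
for z in (.022,.026):
    q=np.array([onz(f,p,z) for p in ((234,247),(404,247),(382,353),(253,353))]); print(z,np.linalg.norm(q[0]-q[1]),np.linalg.norm(q[2]-q[3]),np.linalg.norm((q[0]+q[1]-q[2]-q[3])/2),q.mean(0))
c=onz(f,(169,141),.012);e=onz(f,(638,191),.012);print(c,e,np.degrees(np.arctan2(c[0]-e[0],c[1]-e[1])))
E
```

```text
0.022 0.07015124580980844 0.05952385537564957 0.05338839327959696 [ 0.4445 -0.0036  0.022 ]
0.026 0.0679394983254126 0.0576471711362055 0.05170514955143532 [ 0.4471 -0.0035  0.026 ]
[0.513  0.0577 0.012 ] [ 0.4937 -0.143   0.012 ] 5.499944941817255
```

>>> {"api": "carry_out", "payload": {"rows": [[[0,0,0,0],[0,0,-0.002,0],[0,0,-0.002,0],[0,0,-0.002,0],[0,0,-0.002,0]]], "grip": 0.075}}

```text
clock: 9.53
position: [0.4519, -0.0028, 0.0063]
tool_rot: [3.142, 0.0, 0.009]
force: [-0.7, 0.4, 0.3]
grip_width: 0.0749
finger_force: 0.0
```

```bash
python3 - <<'E'
from h import *
np.set_printoptions(precision=4,suppress=True)
f=bot.grab_frame("wrist");save(f,"w6",(200,200,440,400),2);s=bot.observe();print(s["position"],s["force"])
E
```

```text
[ 0.4518 -0.0029  0.0062] [ 0.5493 -0.5167  0.9142]
```

View pics/w6.png

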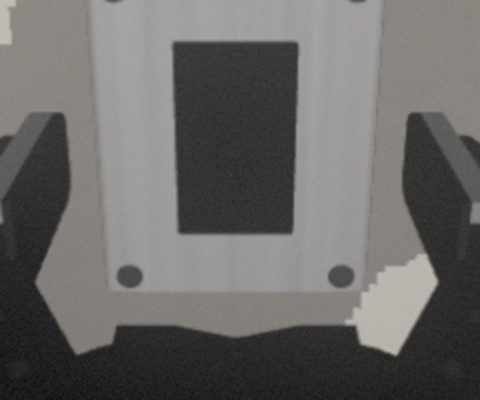

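It is now flat on the table, centred between the fingers, with the window centre at about (318,269).

```bash
python3 - <<'E'
from h import *
np.set_printoptions(precision=4,suppress=True)
f=bot.grab_frame("wrist")
q=[onz(f,p,.022) for p in ((286,220),(349,220),(346.5,317),(289,317))];print(np.mean(q,0));
print([onz(f,p,.022) for p in ((254,345.5),(383,345.5),(265,338),(370.5,338))], bot.spot_point(f,"frame0")[:1])
E
```

```text
[ 0.4572 -0.0034  0.022 ]
[array([0.4183, 0.0256, 0.022 ]), array([ 0.4188, -0.0338,  0.022 ]), array([0.4226, 0.0204, 0.022 ]), array([ 0.423 , -0.0278,  0.022 ])] [{'position': [316.2, 248.5], 'conf': 0.68}]
```

>>> {"api": "carry_out", "payload": {"rows": [[[0.006,0.001,0,0],[0.006,0.001,0,0],[0.006,0.001,0,0]]]}}

```text
clock: 9.93
position: [0.4582, -0.004, 0.0062]
tool_rot: [3.141, -0.0, 0.008]
force: [-0.4, 0.3, -0.2]
grip_width: 0.075
finger_force: 0.0
```

>>> {"api": "carry_out", "payload": {"rows": [[[0,0,0,0],[0,0,0,0],[0,0,0,0],[0,0,0,0],[0,0,0,0],[0,0,0,0],[0,0,0,0]]], "grip": 0.05, "grip_force": 40}}

```text
clock: 10.52
position: [0.4577, -0.0038, 0.0064]
tool_rot: [-3.141, -0.0, 0.008]
force: [-1.1, 1.2, 5.3]
grip_width: 0.0586
finger_force: 41.7
```

>>> {"api": "carry_out", "payload": {"rows": [[[0,0,-0.01,0],[0,0,-0.04,0],[0,0,-0.08,0],[0,0,-0.12,0],[-0.01,0,-0.15,0],[-0.02,0,-0.18,0],[-0.02,0,-0.2,0],[-0.02,0,-0.2,0],[-0.02,0,-0.2,0]]]}}

```text
clock: 11.27
position: [0.438, -0.0035, 0.2071]
tool_rot: [-3.14, -0.002, 0.009]
force: [-0.1, 0.0, -1.4]
grip_width: 0.0589
finger_force: 44.5
```

```bash
python3 - <<'E'
from h import *
np.set_printoptions(precision=4,suppress=True)
f=bot.grab_frame("wrist");save(f,"w7");s=bot.observe();print(s["position"],s["tool_rot"])
for l in ("pocket0","press_handle","press_hinge","press"):print(l,[(d["position"],round(d["conf"],2),onz(f,d["position"],.036)) for d in bot.spot_point(f,l)])
E
```

```text
[ 0.4376 -0.0037  0.2062] [-3.1409 -0.0002  0.009 ]
pocket0 [([300.2, 6.9], 0.72, array([0.5883, 0.0122, 0.036 ])), ([404.2, 20.1], 0.69, array([ 0.5791, -0.0761,  0.036 ])), ([506.5, 38.9], 0.67, array([ 0.5663, -0.1666,  0.036 ])), ([394.9, 29.9], 0.36, array([ 0.5713, -0.0687,  0.036 ]))]
press_handle []
press_hinge []
press [([394.6, 35.0], 0.69, array([ 0.5673, -0.0687,  0.036 ])), ([510.4, 37.1], 0.57, array([ 0.5678, -0.1698,  0.036 ]))]
```

View pics/w7.png

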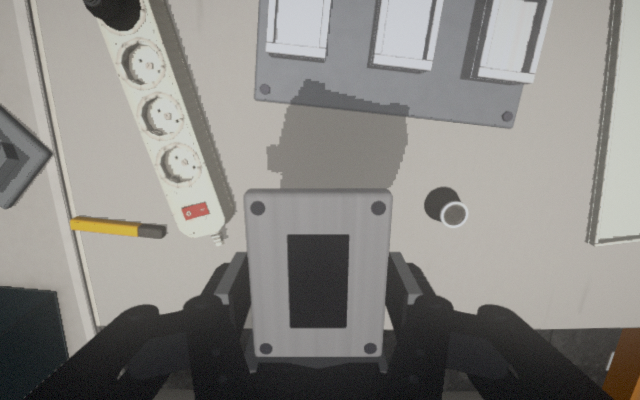

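The frame is held flat and level, window centre (318,281). The pockets are at (300,7), (404,20) and (506,39), the tray is at the right edge, and the loupe is at (450,205). I'll move closer to measure the pockets.

>>> {"api": "carry_out", "payload": {"rows": [[[0.015,0.03,0,2],[0.03,0.06,0,4],[0.045,0.072,0,6],[0.045,0.072,0,6.5],[0.045,0.072,0,6.5],[0.045,0.072,0,6.5]]]}}

```text
clock: 12.02
position: [0.4828, -0.0756, 0.2055]
tool_rot: [3.141, 0.002, -0.105]
force: [0.2, -0.4, -0.9]
grip_width: 0.059
finger_force: 44.4
```

```bash
python3 - <<'E'
from h import *
np.set_printoptions(precision=4,suppress=True)
for i in range(2):
    f=bot.grab_frame("wrist");s=bot.observe()
    for l in ("pocket0","press","press_hinge","press_handle"):print(l,[(d["position"],round(d["conf"],2),onz(f,d["position"],.036)[:2]) for d in bot.spot_point(f,l)])
print(s["position"],s["tool_rot"])
save(f,"w8")
E
```

```text
pocket0 [([205.7, 76.0], 0.96, array([0.5875, 0.0121])), ([412.7, 75.6], 0.91, array([ 0.5685, -0.1691])), ([304.1, 75.7], 0.8, array([ 0.5782, -0.0742]))]
press [([309.2, 79.4], 0.84, array([ 0.5746, -0.0783]))]
press_hinge []
press_handle [([411.4, 81.0], 0.61, array([ 0.5641, -0.1679]))]
pocket0 [([203.7, 75.4], 0.94, array([0.589 , 0.0147])), ([307.8, 78.3], 0.92, array([ 0.5765, -0.0765])), ([407.3, 75.9], 0.87, array([ 0.5696, -0.1639]))]
press [([310.4, 81.5], 0.77, array([ 0.5736, -0.0784]))]
press_hinge []
press_handle []
[ 0.4833 -0.0752  0.2062] [-3.1413  0.     -0.1041]
```

View pics/w8.png

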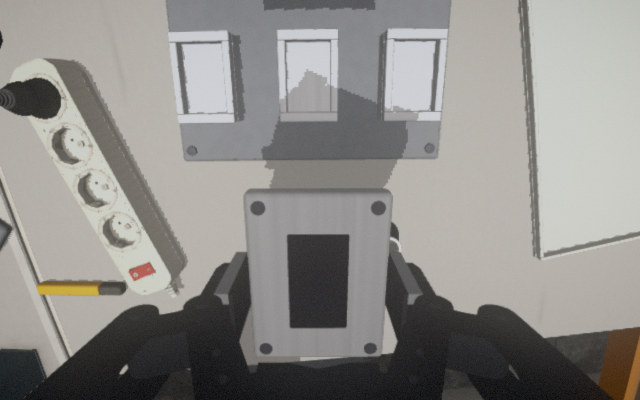

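The view shows the nest blocks at (200,77), (308,75) and (415,75), with the plate's front edge from (183,161) to (438,158). The tray's left edge is at column 530.

```bash
python3 - <<'E'
from h import *
np.set_printoptions(precision=4,suppress=True)
f=bot.grab_frame("wrist")
a,b=onz(f,(183,161),.012),onz(f,(438,158),.012);print(a,b,np.linalg.norm(a-b),np.degrees(np.arctan2(a[0]-b[0],a[1]-b[1])))
m=(a+b)[:2]/2;y=-np.arctan2(a[0]-b[0],a[1]-b[1]);print("p1 from edge",m+.078*np.array([np.cos(y),np.sin(y)]))
q=np.array([onz(f,p,.05) for p in ((278,29),(338,29),(337,112),(279,112))]);print(q,q.mean(0))
g=cv2.cvtColor(f["pixels"],cv2.COLOR_RGB2GRAY)
print(g[20:135,308]); print(g[75,265:350]); print(g[40,160:240])
for l in ("frame0",):print([(d["position"],d["conf"]) for d in bot.spot_point(f,l)])
w=np.array([onz(f,p,.22) for p in ((248,193),(390,193),(384,355),(257,355))]);print(w, w.mean(0))
E
```

```text
[0.513  0.0592 0.012 ] [ 0.4887 -0.1993  0.012 ] 0.2595925247115185 5.378836747385027
p1 from edge [ 0.5785 -0.0773]
[[ 0.6164 -0.0575  0.05  ]
 [ 0.6112 -0.106   0.05  ]
 [ 0.5458 -0.0993  0.05  ]
 [ 0.5511 -0.0494  0.05  ]] [ 0.5811 -0.0781  0.05  ]
[133 134 132 134 134 137 135 135 136 151 199 206 205 204 205 205 204 205
 200 173 107 110 166 202 206 206 206 205 206 204 206 207 206 205 205 206
 207 207 206 207 206 207 207 208 207 207 206 207 206 206 206 202 170 165
 168 167 167 166 165 166 166 167 166 168 166 166 165 166 166 166 166 166
 165 166 165 166 166 166 165 163 165 166 165 167 164 166 164 165 164 162
 165 157 143 151 164 164 162 163 160 160 158 136 107  97 101 101 100  97
  98 101 103 101 100 100  99]
[141 140 142 143 143 140 141 141 142 140 140 142 143 184 203 206 205 206
 204 177 128 144 167 193 206 207 206 207 207 208 208 207 208 207 208 207
 206 205 185 165 164 164 164 167 166 165 166 166 165 162 160 165 189 178
 169 173 198 207 207 206 205 207 207 206 187 160 197 206 206 207 208 202
 154 142 139 140 142 144 141 142 141 142 141 141 142]
[175 175 174 177 174 176 175 181 197 203 204 204 204 204 203 202 204 204
 204 204 203 202 203 202 201 202 202 202 202 202 203 201 202 200 200 200
 201 201 199 201 198 198 200 198 198 199 197 197 198 197 197 196 195 193
 194 193 192 190 184 184 191 193 191 181 186 190 187 149 105  91  94 104
  97  93  95  93  92  94  99 101]
[([317.7, 260.6], 0.84)]
[[ 0.5252 -0.0524  0.22  ]
 [ 0.5192 -0.109   0.22  ]
 [ 0.4399 -0.103   0.22  ]
 [ 0.4462 -0.0432  0.22  ]] [ 0.4826 -0.0769  0.22  ]
```

>>> {"api": "carry_out", "payload": {"rows": [[[0,0,0,-7],[0,0,0,-14],[0,0,0,-21],[0,0,0,-28],[0,0,0,-35],[0,0,0,-42],[0,0,0,-49],[0,0,0,-56],[0,0,0,-63],[0,0,0,-70],[0,0,0,-77],[0,0,0,-84]]]}}

```text
clock: 13.62
position: [0.4834, -0.0757, 0.2062]
tool_rot: [3.142, 0.0, 1.367]
force: [0.2, -0.3, -0.7]
grip_width: 0.0592
finger_force: 44.4
```

>>> {"api": "carry_out", "payload": {"rows": [[[0,0,0,-7],[0,0,0,-14],[0,0,0,-21],[0,0,0,-28],[0,0,0,-35],[0,0,0,-42],[0,0,0,-49],[0,0,0,-56],[0,0,0,-63],[0,0,0,-70],[0,0,0,-77],[0,0,0,-84]]]}}

```text
clock: 14.62
position: [0.4834, -0.0758, 0.2062]
tool_rot: [-3.141, 0.0, 2.833]
force: [-0.8, -0.0, -1.2]
grip_width: 0.059
finger_force: 44.4
```

>>> {"api": "carry_out", "payload": {"rows": [[[0,0,0,-6],[0,0,0,-12],[0,0,0,-12],[0,0,0,-12]]]}}

```text
clock: 14.95
position: [0.4834, -0.0759, 0.2062]
tool_rot: [3.142, -0.0, 3.033]
force: [-0.2, -0.7, -0.4]
grip_width: 0.0586
finger_force: 44.4
```

```bash
python3 - <<'E'
from h import *
s=bot.observe();print(s["position"],s["tool_rot"],s["qpos"])
print(delta([.5877,.0138,.1],np.radians(174.3)),delta([.5699,-.1654,.1],np.radians(174.3)))
E
```

```text
[ 0.48339136 -0.07589123  0.20620545] [ 3.14154662e+00 -1.66255332e-05  3.03284957e+00] [ 0.04029563  0.34027459 -0.00718456  1.97637569  0.00320023  0.82496617
  1.4934046 ]
(array([-0.094 ,  0.1005,  0.1062]), -0.53) (array([-0.0957, -0.0796,  0.1062]), -0.53)
```

>>> {"api": "carry_out", "payload": {"rows": [[[0,0.02,0.02,0],[0,0.05,0.05,0],[0,0.08,0.07,-0.5],[-0.01,0.1,0.09,-0.5],[-0.03,0.1,0.095,-0.5],[-0.055,0.1,0.1,-0.5],[-0.08,0.1005,0.1,-0.5],[-0.094,0.1005,0.1,-0.5],[-0.094,0.1005,0.1,-0.5],[-0.094,0.1005,0.1,-0.5],[-0.094,0.1005,0.1,-0.5]]]}}

```text
clock: 15.87
position: [0.5867, 0.0145, 0.106]
tool_rot: [-3.141, -0.001, 3.043]
force: [-0.6, -0.6, -2.4]
grip_width: 0.0587
finger_force: 44.4
```

>>> {"api": "carry_out", "payload": {"rows": [[[0,0,0.015,0],[0,0,0.03,0],[0,0,0.037,0],[0,0,0.042,0],[0,0,0.046,0],[0,0,0.05,0],[0,0,0.053,0],[0,0,0.056,0],[0,0,0.059,0],[0,0,0.061,0],[0,0,0.061,0]]]}}

```text
clock: 16.78
position: [0.5874, 0.0144, 0.0469]
tool_rot: [3.142, 0.0, 3.045]
force: [-13.6, 1.3, 34.5]
grip_width: 0.0589
finger_force: 50.5
```

>>> {"api": "carry_out", "payload": {"rows": [[[0.001,0,0,0],[0.002,0,0,0],[0.002,0,0.001,0],[0.002,0,0.002,0],[0.002,0,0.002,0]]]}}

```text
clock: 17.2
position: [0.5871, 0.0145, 0.0445]
tool_rot: [3.141, 0.004, 3.045]
force: [4.3, -0.7, 11.8]
grip_width: 0.059
finger_force: 48.7
```

>>> {"api": "carry_out", "payload": {"rows": [[[0,0,0,0],[0,0,0,0],[0,0,0,0],[0,0,0,0]]], "grip": 0.07}}

```text
clock: 17.53
position: [0.5854, 0.0146, 0.0432]
tool_rot: [-3.142, -0.0, 3.045]
force: [-0.8, 0.2, -0.1]
grip_width: 0.0699
finger_force: 0.0
```

```bash
python3 - <<'E'
from h import *
s=bot.observe();print(s["position"],s["tool_rot"],s["force"])
f=bot.grab_frame("wrist")
for r in bot.regions_of(f,"frame0")[:2]:
    c=max(cv2.findContours(r["region"].astype(np.uint8),0,2)[0],key=cv2.contourArea);q=cv2.approxPolyDP(c,6,True)[:,0]
    print(r["conf"],r["position"],[(p.tolist(),onz(f,p,.06)[:2].round(4).tolist()) for p in q])
E
```

```text
[0.58537817 0.01462158 0.04319527] [-3.14156498e+00 -1.15875826e-04  3.04524554e+00] [-0.82006034  0.19321057 -0.09385655]
0.87 [317.0, 270.5] [([388, 192], [0.5484, 0.0451]), ([244, 196], [0.5446, -0.0111]), ([257, 360], [0.6236, -0.0182]), ([381, 359], [0.6287, 0.0392])]
```

Frame A is seated, since the TCP height matches the seated value. Now frame B.

>>> {"api": "carry_out", "payload": {"rows": [[[0,0,-0.02,0],[0,0,-0.055,0],[0,0,-0.09,0],[0,0,-0.125,0],[0.02,0.03,-0.155,-5],[0.035,0.065,-0.18,-10],[0.045,0.1,-0.19,-16],[0.055,0.135,-0.19,-22],[0.065,0.17,-0.19,-28],[0.075,0.205,-0.19,-34],[0.085,0.24,-0.19,-40],[0.095,0.275,-0.19,-46]]]}}

```text
clock: 18.63
position: [0.5167, 0.2991, 0.2334]
tool_rot: [-3.141, 0.0, -2.43]
force: [0.8, -0.2, -0.8]
grip_width: 0.0702
finger_force: 0.0
```

>>> {"api": "carry_out", "payload": {"rows": [[[0,0,0,-3],[0,0,0,-3],[0,0,0,-3]]], "grip": 0.085}}

```text
clock: 18.88
position: [0.5174, 0.2971, 0.233]
tool_rot: [-3.141, -0.001, -2.384]
force: [0.6, -0.5, 0.7]
grip_width: 0.085
finger_force: 0.0
```

```bash
python3 - <<'E'
from h import *
np.set_printoptions(precision=4,suppress=True)
s=bot.observe();print(s["position"],s["tool_rot"],delta([.5065,.3821,.15],np.radians(223.9)))
f=bot.grab_frame("top");print([(d["position"],d["conf"]) for d in bot.spot_point(f,"frame0")])
for r in bot.regions_of(f,"tray")[:1]:
    c=max(cv2.findContours(r["region"].astype(np.uint8),0,2)[0],key=cv2.contourArea);q=cv2.boxPoints(cv2.minAreaRect(c));print([onz(f,p,.014)[:2] for p in q],onz(f,q.mean(0),.014))
E
```

```text
[0.5174 0.2971 0.233 ] [-3.1414 -0.0006 -2.3845] (array([-0.0506,  0.0693,  0.0829]), -0.52)
[([191.5, 252.5], 0.66), ([349.7, 206.0], 0.6), ([261.3, 218.7], 0.58)]
[array([ 0.6473, -0.2712]), array([ 0.6746, -0.409 ]), array([ 0.3788, -0.4442]), array([ 0.3539, -0.3112])] [ 0.5109 -0.359   0.014 ]
```

>>> {"api": "carry_out", "payload": {"rows": [[[-0.02,0.025,0,0],[-0.035,0.05,0.01,0],[-0.0505,0.069,0.03,-0.5],[-0.0505,0.069,0.06,-0.5],[-0.0505,0.069,0.083,-0.5],[-0.0505,0.069,0.1,-0.5],[-0.0505,0.069,0.13,-0.5],[-0.0505,0.069,0.155,-0.5],[-0.0505,0.069,0.172,-0.5],[-0.0505,0.069,0.18,-0.5],[-0.0505,0.069,0.18,-0.5],[-0.0505,0.069,0.18,-0.5]]]}}

```text
clock: 20.03
position: [0.5069, 0.3821, 0.0538]
tool_rot: [-3.141, 0.0, -2.375]
force: [0.4, 0.2, 0.2]
grip_width: 0.0849
finger_force: 0.0
```

>>> {"api": "carry_out", "payload": {"rows": [[[0,0,0,0],[0,0,0,0],[0,0,0,0],[0,0,0,0],[0,0,0,0],[0,0,0,0],[0,0,0,0],[0,0,0,0]]], "grip": 0.05, "grip_force": 35}}

```text
clock: 20.7
position: [0.5071, 0.3827, 0.0547]
tool_rot: [-3.141, 0.002, -2.374]
force: [-1.6, -0.7, 8.0]
grip_width: 0.0593
finger_force: 36.6
```

>>> {"api": "carry_out", "payload": {"rows": [[[0,0,-0.005,0],[0,0,-0.02,0],[0,0,-0.05,0],[0,0,-0.085,0],[0,0,-0.12,0],[0,0,-0.15,0],[0,0,-0.17,0],[0,0,-0.17,0]]]}}

```text
clock: 21.37
position: [0.5079, 0.3835, 0.2287]
tool_rot: [-3.141, 0.007, -2.374]
force: [1.0, 0.4, -0.7]
grip_width: 0.0596
finger_force: 38.3
```

```bash
python3 - <<'E'
from h import *
s=bot.observe();print(s["position"],s["tool_rot"],s["force"],delta([.45,-.005,.1],np.radians(174.5)))
E
```

```text
[0.5078524  0.38345539 0.22870065] [-3.14096759  0.00703256 -2.37433468] [ 0.97092474  0.35284516 -0.65222516] (array([ 0.3122, -0.2394,  0.1267]), 49.46)
```

>>> {"api": "carry_out", "payload": {"rows": [[[0.02,-0.013,0,5],[0.045,-0.03,0,10],[0.075,-0.05,0,15],[0.105,-0.07,0,20],[0.135,-0.09,0,25],[0.165,-0.11,0,30],[0.195,-0.13,0,35],[0.225,-0.15,0.01,40],[0.255,-0.17,0.03,45],[0.285,-0.19,0.05,49],[0.31,-0.208,0.08,49],[0.33,-0.222,0.1,49]]]}}

```text
clock: 22.37
position: [0.4221, -0.0086, 0.1223]
tool_rot: [-3.141, 0.0, 3.053]
force: [1.2, 0.1, -1.6]
grip_width: 0.0595
finger_force: 38.2
```

>>> {"api": "carry_out", "payload": {"rows": [[[0,0,0,0],[0,0,0.02,0],[0,0,0.05,0],[0,0,0.08,0],[0,0,0.095,0],[0,0,0.1,0],[0,0,0.1,0]]]}}

```text
clock: 22.95
position: [0.4234, -0.0064, 0.0227]
tool_rot: [-3.142, -0.001, 3.054]
force: [-1.2, 0.1, -0.4]
grip_width: 0.0594
finger_force: 38.6
```

>>> {"api": "carry_out", "payload": {"rows": [[[-0.003,0,0.002,0],[-0.006,0,0.005,0],[-0.01,0,0.008,0],[-0.014,0,0.011,0],[-0.018,0,0.014,0],[-0.022,0,0.017,0],[-0.026,0,0.02,0],[-0.03,0,0.023,0],[-0.03,0,0.0245,0],[-0.03,0,0.0245,0]]]}}

```text
clock: 23.78
position: [0.4545, -0.0092, -0.0005]
tool_rot: [3.141, 0.002, 3.054]
force: [1.9, -0.5, 9.5]
grip_width: 0.0595
finger_force: 40.2
```

```bash
python3 - <<'E'
from h import *
s=bot.observe();print(s["position"],s["tool_rot"],s["force"])
f=bot.grab_frame("wrist")
for r in bot.regions_of(f,"frame0")[:2]:
    c=max(cv2.findContours(r["region"].astype(np.uint8),0,2)[0],key=cv2.contourArea);q=cv2.approxPolyDP(c,6,True)[:,0]
    print(r["conf"],r["position"],[(p.tolist(),onz(f,p,.022)[:2].round(4).tolist()) for p in q])
E
```

```text
[ 0.45448161 -0.0091926  -0.00049067] [3.14125294e+00 2.28960279e-03 3.05385341e+00] [ 1.89368984 -0.46812777  9.50815508]
```

>>> {"api": "carry_out", "payload": {"rows": [[[0,0,-0.002,0],[0,0,-0.003,0],[0,0,-0.004,0],[0,0,-0.006,0],[0,0,-0.006,0],[0,0,-0.006,0]]], "grip": 0.076}}

```text
clock: 24.38
position: [0.4532, -0.0092, 0.0049]
tool_rot: [3.142, 0.0, 3.054]
force: [0.5, 0.5, -0.7]
grip_width: 0.076
finger_force: 0.0
```

```bash
python3 - <<'E'
from h import *
s=bot.observe();print(s["position"],s["tool_rot"],s["force"])
f=bot.grab_frame("wrist");save(f,"w9")
print([(d["position"],d["conf"]) for d in bot.spot_point(f,"frame0")])
for r in bot.regions_of(f,"frame0")[:2]:
    c=max(cv2.findContours(r["region"].astype(np.uint8),0,2)[0],key=cv2.contourArea);q=cv2.approxPolyDP(c,6,True)[:,0]
    print(r["conf"],r["position"],[(p.tolist(),onz(f,p,.022)[:2].round(4).tolist()) for p in q])
E
```

```text
[ 0.45319418 -0.00920941  0.0048729 ] [3.14155770e+00 2.51182074e-04 3.05398081e+00] [ 0.4675057   0.50221058 -0.7452491 ]
[([318.7, 258.0], 0.78)]
0.7 [320.0, 270.4] [([248, 187], [0.4091, -0.0332]), ([242, 196], [0.4125, -0.036]), ([255, 355], [0.4885, -0.0421]), ([380, 356], [0.4942, 0.0153]), ([392, 191], [0.4156, 0.0224])]
0.63 [158.4, 384.0] [([222, 351], [0.4851, -0.057]), ([237, 376], [0.5001, -0.0525]), ([261, 362], [0.4927, -0.0399]), ([321, 368], [0.4986, -0.0124]), ([375, 361], [0.4969, 0.0129]), ([397, 377], [0.5074, 0.023]), ([413, 352], [0.4935, 0.0306]), ([372, 359], [0.4956, 0.0116])]
```

View pics/w9.png

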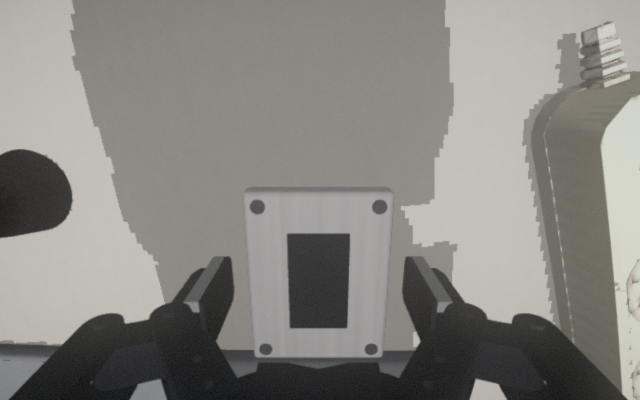

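The frame is flat, rim down, and centred between the fingers, with its window at (319,281).

>>> {"api": "carry_out", "payload": {"rows": [[[0,0,0,0],[0,0,0,0],[0,0,0,0],[0,0,0,0],[0,0,0,0],[0,0,0,0],[0,0,0,0]]], "grip": 0.05, "grip_force": 40}}

```text
clock: 25.12
position: [0.453, -0.0093, 0.0049]
tool_rot: [-3.141, -0.0, 3.054]
force: [-1.8, 0.3, 8.1]
grip_width: 0.059
finger_force: 41.4
```

>>> {"api": "carry_out", "payload": {"rows": [[[0,0,-0.01,0],[0,0,-0.04,0],[0,0,-0.08,0],[0,-0.02,-0.11,0],[0,-0.05,-0.12,0.7],[0,-0.08,-0.12,0.7],[0,-0.11,-0.115,0.7],[0,-0.135,-0.11,0.7],[-0.015,-0.145,-0.105,0.7],[-0.045,-0.145,-0.1,0.7],[-0.08,-0.145,-0.1,0.7],[-0.11,-0.145,-0.1,0.7]]]}}

```text
clock: 26.12
position: [0.5514, -0.1637, 0.1052]
tool_rot: [3.141, 0.0, 3.041]
force: [-0.1, 0.9, -1.3]
grip_width: 0.059
finger_force: 44.6
```

>>> {"api": "carry_out", "payload": {"rows": [[[-0.0184,0,0,0],[-0.0184,0,0,0],[-0.0184,0,0,0],[-0.0184,0,0,0]]]}}

```text
clock: 26.45
position: [0.5674, -0.1651, 0.1049]
tool_rot: [-3.142, -0.001, 3.042]
force: [-0.8, -0.8, -0.9]
grip_width: 0.0587
finger_force: 44.6
```

```bash
python3 - <<'E'
from h import *
s=bot.observe();print(s["position"],s["tool_rot"],s["force"],delta([.5684,-.165,.043],np.radians(174.3)))
E
```

```text
[ 0.56742256 -0.16508888  0.10488976] [-3.14156521e+00 -9.20772819e-04  3.04171571e+00] [-0.7776757  -0.81889024 -0.93560071] (array([-0.001 ,  0.0002,  0.0619]), -0.02)
```

>>> {"api": "carry_out", "payload": {"rows": [[[0,0,0.015,0],[0,0,0.03,0],[0,0,0.037,0],[0,0,0.042,0],[0,0,0.046,0],[0,0,0.05,0],[0,0,0.053,0],[0,0,0.056,0],[0,0,0.059,0],[0,0,0.061,0],[0,0,0.062,0],[0,0,0.062,0]]]}}

```text
clock: 27.45
position: [0.5683, -0.1651, 0.043]
tool_rot: [-3.142, -0.0, 3.042]
force: [-3.0, 0.8, 4.1]
grip_width: 0.0589
finger_force: 45.1
```

Frame B is seated (z 0.043, as predicted). I'll release it and go to the handle.

>>> {"api": "carry_out", "payload": {"rows": [[[0,0,0,0],[0,0,0,0],[0,0,0,0],[0,0,0,0]]], "grip": 0.07}}

```text
clock: 27.78
position: [0.5684, -0.1652, 0.0427]
tool_rot: [-3.142, 0.0, 3.042]
force: [0.3, -0.8, -0.2]
grip_width: 0.0699
finger_force: 0.0
```

>>> {"api": "carry_out", "payload": {"rows": [[[0,0,-0.02,0],[0,0,-0.055,0],[0.015,0,-0.09,7],[0.035,0,-0.125,14],[0.04,0,-0.16,21],[0.04,0.02,-0.195,28],[0.04,0.04,-0.23,35],[0.03,0.06,-0.265,42],[0.02,0.075,-0.295,49],[0,0.085,-0.32,56],[-0.02,0.09,-0.33,63],[-0.04,0.09,-0.33,70]]]}}

```text
clock: 28.78
position: [0.6188, -0.078, 0.3759]
tool_rot: [3.137, 0.001, 1.816]
force: [-1.2, -0.0, -0.6]
grip_width: 0.07
finger_force: 0.0
```

>>> {"api": "carry_out", "payload": {"rows": [[[0,0,0,7],[0,0,0,14],[0,0,0,20],[0,0,0,20],[0,0,0,20]]], "grip": 0.06}}

```text
clock: 29.2
position: [0.617, -0.0794, 0.3727]
tool_rot: [-3.141, 0.0, 1.475]
force: [-0.2, 0.0, -0.4]
grip_width: 0.06
finger_force: 0.0
```

```bash
python3 - <<'E'
from h import *
np.set_printoptions(precision=4,suppress=True)
s=bot.observe();print(s["position"],s["tool_rot"],s["force"],delta([.629,-.0804,.256],np.radians(84.4)))
for n in ("wrist","scene","top"):
    f=bot.grab_frame(n)
    print(n,[(d["position"],round(d["conf"],2),onz(f,d["position"],.2754)) for d in bot.spot_point(f,"press_handle")][:2], proj(f,[.629,-.0804,.2754]))
    if n=="wrist":save(f,"w10")
    for d in bot.spot_point(f,"frame0"): print(d["position"],round(d["conf"],2),onz(f,d["position"],.038))
E
```

```text
[ 0.617  -0.0794  0.3727] [-3.1415  0.0002  1.4746] [-0.1574  0.0065 -0.3693] (array([0.0001, 0.012 , 0.1166]), 0.09)
wrist [([332.6, 204.5], 0.84, array([ 0.6283, -0.0821,  0.2754])), ([288.3, 87.1], 0.73, array([0.6054, 0.0043, 0.2754]))] [333.3797 202.2679]
[291.9, 214.2] 0.96 [ 0.5698 -0.1669  0.038 ]
[285.2, 86.8] 0.61 [0.5824 0.015  0.038 ]
scene [([381.6, 191.8], 0.85, array([ 0.6363, -0.0724,  0.2754]))] [382.9263 193.2726]
[396.6, 270.2] 0.63 [ 0.5602 -0.176   0.038 ]
[350.2, 248.9] 0.49 [0.5902 0.0157 0.038 ]
top [([378.0, 180.9], 0.69, array([ 0.6272, -0.0711,  0.2754]))] [380.4313 180.4358]
[350.4, 203.0] 0.77 [0.5904 0.0146 0.038 ]
[189.7, 255.3] 0.67 [0.3648 0.7082 0.038 ]
```

The trained handle point agrees with my prediction to about 2 mm, so I'll pinch it.

>>> {"api": "carry_out", "payload": {"rows": [[[0,0.006,0,0],[0,0.012,0.01,0],[0,0.012,0.04,0],[0,0.012,0.07,0],[0,0.012,0.095,0],[0,0.012,0.11,0],[0,0.012,0.1166,0],[0,0.012,0.1166,0],[0,0.012,0.1166,0]]]}}

```text
clock: 30.4
position: [0.6294, -0.0809, 0.2564]
tool_rot: [3.141, 0.0, 1.471]
force: [0.2, -0.3, -0.4]
grip_width: 0.0601
finger_force: 0.0
```

>>> {"api": "carry_out", "payload": {"rows": [[[0,0,0,0],[0,0,0,0],[0,0,0,0],[0,0,0,0],[0,0,0,0],[0,0,0,0],[0,0,0,0],[0,0,0,0],[0,0,0,0],[0,0,0,0],[0,0,0,0],[0,0,0,0]]], "grip": 0.005, "grip_force": 50}}

```text
clock: 31.4
position: [0.629, -0.0807, 0.2568]
tool_rot: [3.141, -0.0, 1.471]
force: [-2.7, 0.0, 5.4]
grip_width: 0.0126
finger_force: 48.6
```

Gripped, with an opening of about 13 mm on the 14 mm bar. First half of the arc down.

>>> {"api": "carry_out", "payload": {"rows": [[[0,-0.0098,0.0044,0],[0,-0.0196,0.0088,0],[0,-0.029,0.0141,0],[0,-0.0383,0.0195,0],[0,-0.047,0.0257,0],[0,-0.0557,0.032,0],[0,-0.0638,0.0391,0],[0,-0.0719,0.0462,0],[0,-0.0792,0.054,0],[0,-0.0865,0.0619,0],[0,-0.093,0.0704,0],[0,-0.0995,0.079,0]]]}}

```text
clock: 32.4
position: [0.5309, -0.0713, 0.1779]
tool_rot: [3.138, 0.0, 1.471]
force: [6.8, -3.2, 5.4]
grip_width: 0.012
finger_force: 51.9
```

```bash
python3 - <<'E'
from h import *
s=bot.observe();print(s["position"],s["tool_rot"],s["force"],s["grip_width"])
P=np.array([.5772,-.0753]);y=np.radians(-5.6);h=s["position"][:2]-P;d=130-1000*(h@[np.cos(y),np.sin(y)]);z=(s["position"][2]+.019-.075)*1000
print(d,z,np.hypot(d,z),1.2-np.arctan2(z,d))
E
```

```text
[ 0.53094796 -0.07130627  0.17787634] [3.13811090e+00 1.96484109e-04 1.47079504e+00] [ 6.76200966 -3.24286555  5.41962306] 0.01200402446456945
176.42102085916028 121.87634419852566 214.42532470812716 0.5954572098378141
```

>>> {"api": "carry_out", "payload": {"rows": [[[0,-0.0057,0.0091,0],[0,-0.0113,0.0183,0],[0,-0.016,0.028,0],[0,-0.0206,0.0377,0],[0,-0.0243,0.0478,0],[0,-0.028,0.0579,0],[0,-0.0307,0.0683,0],[0,-0.0333,0.0787,0],[0,-0.0349,0.0893,0],[0,-0.0365,0.0999,0],[0,-0.0371,0.107,0],[0,-0.0375,0.113,0]]]}}

```text
clock: 33.4
position: [0.4928, -0.0677, 0.0642]
tool_rot: [3.141, 0.0, 1.47]
force: [-3.9, -3.0, 10.5]
grip_width: 0.0125
finger_force: 57.0
```

>>> {"api": "carry_out", "payload": {"rows": [[[0,0,0.002,0],[0,0,0.004,0],[0,0,0.006,0],[0,0,0.007,0],[0,0,0.007,0],[0,0,0.007,0]]]}}

```text
clock: 33.9
position: [0.4925, -0.0677, 0.0578]
tool_rot: [-3.142, 0.0, 1.47]
force: [-8.3, -3.1, 14.9]
grip_width: 0.0123
finger_force: 57.9
```

```bash
python3 - <<'E'
from h import *
s=bot.observe();print(s["position"],s["tool_rot"],s["force"],s["grip_width"])
P=np.array([.5772,-.0753]);y=np.radians(-5.6);h=s["position"][:2]-P;d=130-1000*(h@[np.cos(y),np.sin(y)]);z=(s["position"][2]+.019-.075)*1000
print(d,z,np.hypot(d,z),1.2-np.arctan2(z,d))
E
```

```text
[ 0.49249316 -0.06768363  0.05776467] [-3.14158110e+00  2.67781623e-04  1.47037225e+00] [-8.25745364 -3.06988292 14.94342418] 0.01233172094641348
215.0457918586224 1.7646672907783572 215.05303217287846 1.1917941771048841
```

>>> {"api": "carry_out", "payload": {"rows": [[[0,0,0.002,0],[0,0,0.003,0],[0,0,0.003,0]]]}}

```text
clock: 34.15
position: [0.4925, -0.0676, 0.0558]
tool_rot: [3.141, -0.0, 1.47]
force: [-14.2, -0.6, 45.0]
grip_width: 0.0124
finger_force: 62.9
```

>>> {"api": "carry_out", "payload": {"rows": [[[0,0,-0.001,0],[0,0,-0.001,0],[0,0,-0.001,0],[0,0,-0.001,0],[0,0,-0.001,0],[0,0,-0.001,0],[0,0,-0.001,0],[0,0,-0.001,0],[0,0,-0.001,0],[0,0,-0.001,0],[0,0,-0.001,0],[0,0,-0.001,0]]]}}

```text
clock: 35.15
position: [0.4925, -0.0676, 0.0561]
tool_rot: [3.142, 0.0, 1.471]
force: [-8.1, -1.8, 22.7]
grip_width: 0.012
finger_force: 60.8
```

>>> {"api": "carry_out", "payload": {"rows": [[[0,0,0,0],[0,0,0,0],[0,0,0,0],[0,0,0,0],[0,0,0,0],[0,0,0,0],[0,0,0,0],[0,0,0,0],[0,0,0,0],[0,0,0,0],[0,0,0,0],[0,0,0,0]]]}}

```text
clock: 36.15
position: [0.4925, -0.0676, 0.0561]
tool_rot: [3.142, 0.0, 1.47]
force: [-9.9, -1.9, 23.5]
grip_width: 0.0124
finger_force: 60.8
```

>>> {"api": "carry_out", "payload": {"rows": [[[0,0,0,0],[0,0,0,0],[0,0,0,0],[0,0,0,0],[0,0,0,0],[0,0,0,0],[0,0,0,0],[0,0,0,0],[0,0,0,0]]]}}

```text
clock: 36.9
position: [0.4925, -0.0676, 0.0561]
tool_rot: [3.142, 0.0, 1.471]
force: [-9.2, -1.8, 24.4]
grip_width: 0.0123
finger_force: 60.8
```

>>> {"api": "carry_out", "payload": {"rows": [[[0,0.0001,-0.0054,0],[0,0.0003,-0.0107,0],[0,0.0006,-0.0161,0],[0,0.0011,-0.0215,0],[0,0.0017,-0.0268,0],[0,0.0024,-0.0321,0],[0,0.0033,-0.0374,0],[0,0.0043,-0.0427,0],[0,0.0054,-0.048,0],[0,0.0067,-0.0532,0],[0,0.0081,-0.0584,0],[0,0.0096,-0.0635,0]]]}}

```text
clock: 37.9
position: [0.5049, -0.0687, 0.1199]
tool_rot: [3.136, 0.001, 1.471]
force: [14.5, -6.6, -1.4]
grip_width: 0.0126
finger_force: 60.8
```

>>> {"api": "carry_out", "payload": {"rows": [[[0,0.0017,-0.0051,0],[0,0.0035,-0.0102,0],[0,0.0053,-0.0152,0],[0,0.0074,-0.0202,0],[0,0.0095,-0.0251,0],[0,0.0118,-0.03,0],[0,0.0142,-0.0348,0],[0,0.0167,-0.0395,0],[0,0.0193,-0.0443,0],[0,0.0221,-0.0489,0],[0,0.025,-0.0534,0],[0,0.0279,-0.0579,0]]]}}

```text
clock: 38.9
position: [0.5375, -0.0718, 0.1778]
tool_rot: [3.126, 0.002, 1.472]
force: [59.5, -12.8, -46.2]
grip_width: 0.0126
finger_force: 60.9
```

>>> {"api": "carry_out", "payload": {"rows": [[[0,0.0031,-0.0044,0],[0,0.0063,-0.0087,0],[0,0.0096,-0.013,0],[0,0.013,-0.0171,0],[0,0.0165,-0.0212,0],[0,0.0201,-0.0252,0],[0,0.0239,-0.029,0],[0,0.0277,-0.0328,0],[0,0.0316,-0.0365,0],[0,0.0355,-0.0401,0],[0,0.0396,-0.0436,0],[0,0.0438,-0.047,0]]]}}

```text
clock: 39.9
position: [0.5772, -0.0748, 0.2222]
tool_rot: [3.135, 0.001, 1.472]
force: [42.8, -5.6, -56.1]
grip_width: 0.0125
finger_force: 52.9
```

>>> {"api": "carry_out", "payload": {"rows": [[[0,0.0043,-0.0033,0],[0,0.0086,-0.0065,0],[0,0.013,-0.0095,0],[0,0.0175,-0.0125,0],[0,0.0221,-0.0154,0],[0,0.0267,-0.0181,0],[0,0.0314,-0.0207,0],[0,0.0361,-0.0232,0],[0,0.0409,-0.0256,0],[0,0.0458,-0.0278,0],[0,0.0508,-0.03,0],[0,0.0557,-0.032,0]]]}}

```text
clock: 40.9
position: [0.6291, -0.0797, 0.2535]
tool_rot: [-3.139, -0.0, 1.472]
force: [4.5, 0.7, -33.3]
grip_width: 0.0121
finger_force: 50.9
```

>>> {"api": "carry_out", "payload": {"rows": [[[0,0.001,-0.0005,0],[0,0.002,-0.0008,0],[0,0.002,-0.0008,0],[0,0.002,-0.0008,0]]]}}

```text
clock: 41.23
position: [0.6293, -0.0797, 0.2536]
tool_rot: [-3.136, -0.0, 1.472]
force: [1.9, 1.3, -27.3]
grip_width: 0.0124
finger_force: 51.7
```

```bash
python3 - <<'E'
from h import *
s=bot.observe();print(s["position"],s["tool_rot"],s["force"],s["grip_width"])
P=np.array([.5772,-.0753]);y=np.radians(-5.6);h=s["position"][:2]-P;d=130-1000*(h@[np.cos(y),np.sin(y)]);z=(s["position"][2]+.019-.075)*1000
print(d,z,np.hypot(d,z),1.2-np.arctan2(z,d))
E
```

```text
[ 0.62930065 -0.07972123  0.25355182] [-3.13567812e+00 -4.10673975e-04  1.47193698e+00] [  1.93719059   1.25031724 -27.33949029] 0.012392572313308696
77.71656872116496 197.55182193181048 212.28892435162348 0.004006084466050552
```

>>> {"api": "carry_out", "payload": {"rows": [[[0,0,0.001,0],[0,0,0.002,0],[0,0,0.003,0],[0,0,0.003,0],[0,0,0.003,0],[0,0,0.003,0]]]}}

```text
clock: 41.73
position: [0.6296, -0.0798, 0.2533]
tool_rot: [-3.138, -0.001, 1.472]
force: [-12.2, 6.1, 3.7]
grip_width: 0.012
finger_force: 54.8
```

>>> {"api": "carry_out", "payload": {"rows": [[[0,0,0,0],[0,0,0,0],[0,0,0,0],[0,0,0,0],[0,0,0,0],[0,0,0,0]]], "grip": 0.018}}

```text
clock: 42.23
position: [0.6311, -0.081, 0.2534]
tool_rot: [3.141, 0.0, 1.471]
force: [-2.5, 1.6, 1.1]
grip_width: 0.0177
finger_force: 1.1
```

>>> {"api": "carry_out", "payload": {"rows": [[[0,0,0,0],[0,0,0,0],[0,0,0,0],[0,0,0,0],[0,0,0,0],[0,0,0,0]]], "grip": 0.03}}

```text
clock: 42.73
position: [0.631, -0.081, 0.2533]
tool_rot: [3.141, 0.0, 1.471]
force: [0.4, 0.1, 0.5]
grip_width: 0.0302
finger_force: 0.0
```

>>> {"api": "carry_out", "payload": {"rows": [[[0,0,0,0],[0,0,0,0],[0,0,-0.02,0],[0,0,-0.05,0],[0,0,-0.08,0],[0,0,-0.11,0],[0,0,-0.11,0]]], "grip": 0.06}}

```text
clock: 43.32
position: [0.6325, -0.0815, 0.3691]
tool_rot: [3.134, -0.0, 1.471]
force: [0.5, 0.3, 0.1]
grip_width: 0.0598
finger_force: 0.0
```

```bash
python3 - <<'E'
from h import *
np.set_printoptions(precision=4,suppress=True)
s=bot.observe();print(s["position"],s["tool_rot"])
for n in ("wrist","scene","top"):
    f=bot.grab_frame(n)
    if n!="top": print(n,[(d["position"],round(d["conf"],2)) for d in bot.spot_point(f,"press_handle")][:2], proj(f,[.629,-.0804,.2754]))
    for d in bot.spot_point(f,"frame0"): print(n,d["position"],round(d["conf"],2),onz(f,d["position"],.038))
    if n!="wrist":
      for r in bot.regions_of(f,"tray")[:1]:
        c=max(cv2.findContours(r["region"].astype(np.uint8),0,2)[0],key=cv2.contourArea);q=cv2.boxPoints(cv2.minAreaRect(c));print("tray",[onz(f,p,.014)[:2] for p in q],onz(f,q.mean(0),.014))
E
```

```text
[ 0.6325 -0.0815  0.3691] [ 3.1342 -0.0004  1.4707]
wrist [([309.8, 202.6], 0.82)] [311.4891 202.9686]
wrist [273.7, 87.6] 0.64 [0.5856 0.0133 0.038 ]
wrist [275.1, 215.3] 0.57 [ 0.5627 -0.1667  0.038 ]
scene [([378.7, 191.0], 0.84)] [382.9263 193.2726]
scene [348.9, 247.4] 0.52 [0.5961 0.0241 0.038 ]
tray [array([ 0.3054, -0.3592]), array([ 0.6144, -0.3136]), array([ 0.6308, -0.4671]), array([ 0.3291, -0.4855])] [ 0.4559 -0.409   0.014 ]
top [191.7, 250.9] 0.67 [0.3835 0.7008 0.038 ]
top [350.9, 202.7] 0.6 [0.5917 0.0124 0.038 ]
top [372.7, 176.2] 0.34 [ 0.7122 -0.0881  0.038 ]
tray [array([ 0.6074, -0.3144]), array([ 0.6352, -0.4504]), array([ 0.3444, -0.4862]), array([ 0.3189, -0.3548])] [ 0.4739 -0.4015  0.014 ]
```

The arm is back at its top stop and the handle is released. The tray was knocked aside, to about (0.474,-0.40), which I'll refine later. Next I fetch the frame from pocket2.

>>> {"api": "carry_out", "payload": {"rows": [[[0,-0.01,-0.005,-7],[0.01,-0.025,-0.005,-14],[0.02,-0.04,-0.005,-21],[0.035,-0.055,-0.005,-28],[0.05,-0.07,0,-35],[0.065,-0.085,0.01,-42],[0.08,-0.1,0.02,-49],[0.09,-0.102,0.03,-56],[0.09,-0.102,0.04,-63],[0.09,-0.102,0.05,-70],[0.09,-0.102,0.06,-77],[0.09,-0.102,0.07,-84]]], "grip": 0.072}}

```text
clock: 44.82
position: [0.5384, 0.0188, 0.2928]
tool_rot: [-3.142, -0.0, 2.943]
force: [-0.1, -0.3, 0.2]
grip_width: 0.072
finger_force: 0.0
```

>>> {"api": "carry_out", "payload": {"rows": [[[0,0,0,-6],[0,0,0.02,-6],[0,0,0.05,-6],[0,0,0.08,-6],[0,0,0.11,-6],[0,0,0.14,-6],[0,0,0.16,-6],[0,0,0.16,-6],[0,0,0.16,-6]]]}}

```text
clock: 45.57
position: [0.5382, 0.0187, 0.1331]
tool_rot: [-3.141, -0.002, 3.042]
force: [1.0, 0.2, 1.5]
grip_width: 0.0723
finger_force: 0.0
```

```bash
python3 - <<'E'
from h import *
s=bot.observe();print(s["position"],s["tool_rot"],delta([.5858,.0142,.0435],np.radians(174.4)))
E
```

```text
[0.53818771 0.01865771 0.13310369] [-3.14117868e+00 -1.55476160e-03  3.04165109e+00] (array([-0.048 ,  0.0004,  0.0895]), -0.13)
```

>>> {"api": "carry_out", "payload": {"rows": [[[-0.02,0,0.01,0],[-0.04,0,0.025,0],[-0.048,0,0.045,0],[-0.048,0,0.065,0],[-0.048,0,0.08,0],[-0.048,0,0.0895,0],[-0.048,0,0.0895,0],[-0.048,0,0.0895,0]]]}}

```text
clock: 46.23
position: [0.5868, 0.014, 0.045]
tool_rot: [3.141, 0.001, 3.042]
force: [-0.9, 0.5, 0.6]
grip_width: 0.0721
finger_force: 0.0
```

>>> {"api": "carry_out", "payload": {"rows": [[[0,0,0,0],[0,0,0,0],[0,0,0,0],[0,0,0,0],[0,0,0,0],[0,0,0,0],[0,0,0,0]]], "grip": 0.05, "grip_force": 40}}

```text
clock: 46.82
position: [0.5871, 0.014, 0.0456]
tool_rot: [3.141, 0.002, 3.042]
force: [-2.6, -0.1, 7.8]
grip_width: 0.0586
finger_force: 41.9
```

>>> {"api": "carry_out", "payload": {"rows": [[[0,0,-0.01,0],[0,0,-0.025,0],[0,0,-0.05,0],[0.02,0,-0.08,0],[0.05,0,-0.11,0],[0.08,-0.01,-0.14,0],[0.09,-0.035,-0.15,0],[0.09,-0.07,-0.15,0],[0.09,-0.105,-0.15,0],[0.09,-0.14,-0.15,0],[0.085,-0.175,-0.15,0],[0.08,-0.21,-0.15,0]]]}}

```text
clock: 47.82
position: [0.4855, -0.1887, 0.1956]
tool_rot: [-3.141, 0.002, 3.042]
force: [1.4, -0.1, -0.9]
grip_width: 0.0587
finger_force: 44.5
```

>>> {"api": "carry_out", "payload": {"rows": [[[0,-0.035,0,0],[0,-0.07,0,0],[0,-0.105,0,-2],[0,-0.14,0,-5],[0,-0.165,0,-7],[0,-0.17,0,-7],[0,-0.17,0,-7],[0,-0.17,0,-7]]]}}

```text
clock: 48.48
position: [0.4689, -0.3556, 0.1946]
tool_rot: [3.141, 0.001, -3.12]
force: [-0.7, 1.7, -1.7]
grip_width: 0.059
finger_force: 44.5
```

```bash
python3 - <<'E'
from h import *
np.set_printoptions(precision=4,suppress=True)
s=bot.observe();print(s["position"],s["tool_rot"],s["qpos"][6],s["grip_width"])
for n in ("wrist","top"):
    f=bot.grab_frame(n)
    for l in ("tray","frame0"): print(n,l,[(d["position"],round(d["conf"],2),onz(f,d["position"],.004)) for d in bot.spot_point(f,l)][:3])
    for r in bot.regions_of(f,"tray")[:1]:
        c=max(cv2.findContours(r["region"].astype(np.uint8),0,2)[0],key=cv2.contourArea);q=cv2.approxPolyDP(c,5,True)[:,0];print("tray",[(p.tolist(),onz(f,p,.014)[:2].round(3).tolist()) for p in q])
    if n=="wrist":save(f,"w11")
E
```

```text
[ 0.4689 -0.3556  0.1946] [ 3.1415  0.0007 -3.1198] 2.1636970771012467 0.05903066073365856
wrist tray [([274.1, 186.2], 0.69, array([ 0.4812, -0.4006,  0.004 ]))]
wrist frame0 [([317.2, 255.3], 0.97, array([ 0.5583, -0.3548,  0.004 ])), ([501.2, 283.0], 0.92, array([ 0.5896, -0.1442,  0.004 ]))]
tray [([320, 18], [0.326, -0.357]), ([177, 37], [0.343, -0.484]), ([225, 262], [0.563, -0.454]), ([247, 249], [0.548, -0.429]), ([249, 186], [0.479, -0.424]), ([336, 184], [0.475, -0.338])]
top tray [([445.1, 228.5], 0.74, array([ 0.4798, -0.4064,  0.004 ]))]
top frame0 [([191.2, 253.8], 0.84, array([0.3735, 0.7135, 0.004 ])), ([392.4, 207.5], 0.64, array([ 0.5758, -0.1764,  0.004 ])), ([447.3, 225.4], 0.55, array([ 0.4936, -0.4173,  0.004 ]))]
tray [([425, 199], [0.612, -0.323]), ([436, 260], [0.341, -0.353]), ([449, 262], [0.332, -0.409]), ([460, 234], [0.454, -0.467]), ([444, 235], [0.45, -0.396]), ([437, 219], [0.521, -0.37]), ([454, 210], [0.561, -0.449]), ([453, 200], [0.607, -0.449])]
```

The tray is at about (0.479,-0.402) with yaw 7.5°, and the wrist and top views agree. First frame goes to the far half.

>>> {"api": "carry_out", "payload": {"rows": [[[-0.03,-0.015,0.02,-3],[-0.06,-0.03,0.045,-6],[-0.0763,-0.039,0.075,-6],[-0.0763,-0.039,0.11,-6],[-0.0763,-0.039,0.14,-6],[-0.0763,-0.039,0.16,-6],[-0.0763,-0.039,0.17,-6],[-0.0763,-0.039,0.176,-6],[-0.0763,-0.039,0.18,-6],[-0.0763,-0.039,0.182,-6],[-0.0763,-0.039,0.182,-6]]]}}

```text
clock: 49.8
position: [0.5464, -0.3937, 0.0127]
tool_rot: [-3.141, 0.001, -3.015]
force: [-0.1, -0.0, -1.3]
grip_width: 0.0586
finger_force: 44.5
```

>>> {"api": "carry_out", "payload": {"rows": [[[0,0,0,0],[0,0,0,0],[0,0,0,0],[0,0,0,0],[0,0,-0.01,0],[0,0,-0.03,0],[0,0,-0.06,0],[0.01,0.01,-0.1,0],[0.025,0.03,-0.13,3],[0.03,0.06,-0.14,6],[0.03,0.09,-0.14,9],[0.03,0.12,-0.14,12]]], "grip": 0.072}}

```text
clock: 50.8
position: [0.5007, -0.2776, 0.1538]
tool_rot: [-3.141, 0.003, 3.055]
force: [1.1, -0.1, -0.7]
grip_width: 0.0715
finger_force: 0.0
```

>>> {"api": "carry_out", "payload": {"rows": [[[0,0.035,0,1],[0,0.07,0,1],[0,0.1,0,1],[0,0.11,0,1],[0,0.11,0,1],[0,0.11,0,1]]]}}

```text
clock: 51.3
position: [0.5102, -0.1689, 0.1525]
tool_rot: [-3.141, 0.001, 3.042]
force: [-1.1, -0.3, 0.5]
grip_width: 0.0719
finger_force: 0.0
```

```bash
python3 - <<'E'
from h import *
np.set_printoptions(precision=4,suppress=True)
s=bot.observe();print(s["position"],s["tool_rot"],delta([.5683,-.1652,.0445],np.radians(174.3)))
f=bot.grab_frame("top")
for d in bot.spot_point(f,"frame0"): print(d["position"],round(d["conf"],2),onz(f,d["position"],.01))
E
```

```text
[ 0.5102 -0.1689  0.1525] [-3.1412  0.0008  3.0425] (array([-0.0574,  0.0095,  0.108 ]), 0.02)
[189.0, 252.0] 0.84 [0.3809 0.7217 0.01  ]
[393.9, 208.4] 0.69 [ 0.5705 -0.1817  0.01  ]
[441.1, 211.7] 0.54 [ 0.5545 -0.3922  0.01  ]
[388.7, 203.0] 0.33 [ 0.5953 -0.1596  0.01  ]
```

>>> {"api": "carry_out", "payload": {"rows": [[[-0.02,0.003,0.015,0],[-0.04,0.007,0.035,0],[-0.0574,0.0095,0.055,0],[-0.0574,0.0095,0.08,0],[-0.0574,0.0095,0.098,0],[-0.0574,0.0095,0.108,0],[-0.0574,0.0095,0.108,0],[-0.0574,0.0095,0.108,0]]]}}

```text
clock: 52.07
position: [0.5679, -0.1658, 0.0441]
tool_rot: [-3.141, -0.0, 3.041]
force: [0.2, -0.2, -0.2]
grip_width: 0.0723
finger_force: 0.0
```

>>> {"api": "carry_out", "payload": {"rows": [[[0,0,0,0],[0,0,0,0],[0,0,0,0],[0,0,0,0],[0,0,0,0],[0,0,0,0],[0,0,0,0]]], "grip": 0.05, "grip_force": 40}}

```text
clock: 52.65
position: [0.5686, -0.1655, 0.0454]
tool_rot: [-3.141, 0.002, 3.041]
force: [-2.3, -1.2, 9.1]
grip_width: 0.0587
finger_force: 43.9
```

>>> {"api": "carry_out", "payload": {"rows": [[[0,0,-0.01,0],[0,0,-0.025,0],[0,0,-0.05,0],[0.02,0,-0.08,0],[0.05,-0.01,-0.11,0],[0.08,-0.03,-0.13,0],[0.09,-0.065,-0.13,0],[0.1,-0.1,-0.13,-2],[0.11,-0.135,-0.13,-4],[0.12,-0.17,-0.13,-6],[0.131,-0.205,-0.13,-8],[0.131,-0.235,-0.13,-10]]]}}

```text
clock: 53.65
position: [0.4117, -0.3882, 0.1754]
tool_rot: [-3.14, 0.0, -3.067]
force: [0.7, -0.3, -0.9]
grip_width: 0.0588
finger_force: 43.5
```

>>> {"api": "carry_out", "payload": {"rows": [[[0,-0.025,0,0],[0,-0.025,0,0],[0,-0.025,0,0],[0,-0.025,0,0]]]}}

```text
clock: 53.98
position: [0.4163, -0.41, 0.1745]
tool_rot: [3.142, 0.001, -3.067]
force: [0.2, -0.2, -0.8]
grip_width: 0.0589
finger_force: 43.5
```

```bash
python3 - <<'E'
from h import *
np.set_printoptions(precision=4,suppress=True)
s=bot.observe();print(s["position"],s["tool_rot"],s["qpos"],s["grip_width"],delta([.412,-.411,.0125],np.radians(184.3)))
f=bot.grab_frame("wrist")
print([(d["position"],round(d["conf"],2),onz(f,d["position"],.004)) for d in bot.spot_point(f,"tray")][:3])
print([(d["position"],round(d["conf"],2),onz(f,d["position"],.008)) for d in bot.spot_point(f,"frame0")][:3])
for r in bot.regions_of(f,"tray")[:1]:
    c=max(cv2.findContours(r["region"].astype(np.uint8),0,2)[0],key=cv2.contourArea);q=cv2.approxPolyDP(c,5,True)[:,0];print("tray",[(p.tolist(),onz(f,p,.014)[:2].round(3).tolist()) for p in q])
E
```

```text
[ 0.4163 -0.41    0.1745] [ 3.1415  0.0006 -3.0667] [ 0.637   0.5239  0.0557  1.7687 -0.0377  0.8496  2.3558] 0.05886826671731698 (array([ 0.0045, -0.0007,  0.162 ]), -0.01)
[]
[([319.7, 257.4], 0.82, array([ 0.4958, -0.4027,  0.008 ]))]
tray [([387, 87], [0.328, -0.357]), ([240, 94], [0.343, -0.484]), ([248, 184], [0.423, -0.475]), ([387, 185], [0.414, -0.346])]
```

>>> {"api": "carry_out", "payload": {"rows": [[[0.0045,-0.0007,0.03,0],[0.0045,-0.0007,0.065,0],[0.0045,-0.0007,0.1,0],[0.0045,-0.0007,0.13,0],[0.0045,-0.0007,0.148,0],[0.0045,-0.0007,0.156,0],[0.0045,-0.0007,0.16,0],[0.0045,-0.0007,0.162,0],[0.0045,-0.0007,0.162,0]]]}}

```text
clock: 54.93
position: [0.4122, -0.4118, 0.0127]
tool_rot: [-3.141, 0.001, -3.067]
force: [0.1, -0.7, -1.7]
grip_width: 0.0594
finger_force: 43.5
```

>>> {"api": "carry_out", "payload": {"rows": [[[0,0,0,0],[0,0,0,0],[0,0,0,0],[0,0,0,0],[0,0,-0.01,0],[0,0,-0.03,0],[0,0,-0.06,0],[0,0,-0.1,0],[0,0,-0.14,0],[0,0,-0.17,0],[-0.03,0.02,-0.2,0],[-0.06,0.05,-0.22,0]]], "grip": 0.072}}

```text
clock: 55.93
position: [0.4613, -0.3662, 0.2312]
tool_rot: [-3.138, 0.002, -3.072]
force: [1.2, -0.0, -0.3]
grip_width: 0.0721
finger_force: 0.0
```

>>> {"api": "carry_out", "payload": {"rows": [[[-0.03,0.02,0,0],[-0.06,0.04,0,0],[-0.06,0.04,0,0],[-0.06,0.04,0,0]]]}}

```text
clock: 56.27
position: [0.5199, -0.3178, 0.2278]
tool_rot: [3.141, 0.001, -3.063]
force: [-1.9, -0.4, 0.9]
grip_width: 0.0717
finger_force: 0.0
```

```bash
python3 - <<'E'
from h import *
np.set_printoptions(precision=4,suppress=True)
s=bot.observe();print(s["position"],s["tool_rot"])
f=bot.grab_frame("wrist");save(f,"w12")
print([(d["position"],round(d["conf"],2),onz(f,d["position"],.004)) for d in bot.spot_point(f,"frame0")])
f=bot.grab_frame("scene")
print([(d["position"],round(d["conf"],2)) for d in bot.spot_point(f,"press_handle")])
print([(d["position"],round(d["conf"],2),onz(f,d["position"],.004)) for d in bot.spot_point(f,"frame0")])
E
```

```text
[ 0.5199 -0.3178  0.2278] [ 3.1413  0.0006 -3.0634]
[([235.4, 56.6], 0.87, array([ 0.4105, -0.4108,  0.004 ])), ([246.8, 187.9], 0.63, array([ 0.5479, -0.3966,  0.004 ]))]
[([380.0, 190.4], 0.88), ([369.6, 262.0], 0.6), ([394.5, 237.6], 0.36)]
[([449.6, 334.3], 0.74, array([ 0.4032, -0.4068,  0.004 ])), ([457.5, 305.3], 0.63, array([ 0.5335, -0.3937,  0.004 ]))]
```

View pics/w12.png

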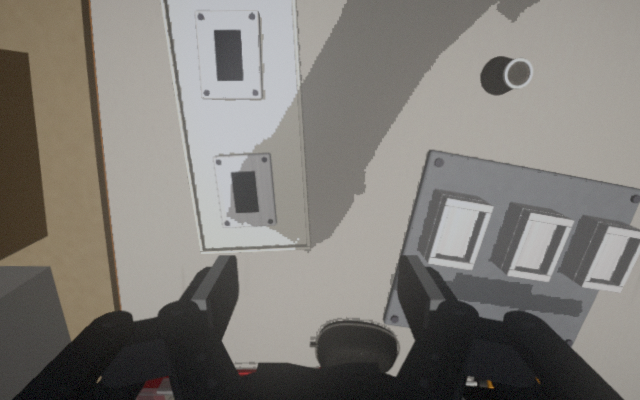

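Both frames lie flat in the tray at (229,55) and (244,190), with their plain faces up. The pockets are empty, the press arm is up, and the robot is clear.

```bash
python3 -c "
from workcell import bot
print(bot.job_done())"
```

```text
the job is handed in; nothing more can be done
None
```

I handed the job in at about 56 s: both frames (the third slot was empty) were seated, pressed for over 2 s with the arm eased back to its top stop, then laid flat, rim down, in the tray, which had been knocked a few cm aside mid-run; no verdict came back.

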